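Gauge the thread of an insulator pin

TASK

Find the thread-gauge leaf that fits the steel insulator pin leaning in the middle stand, between the wooden block and the aluminium tray: mesh the leaves from the block against the middle of its thread, square to the pin from its upper side, until one seats fully in the grooves, and hold that one there a moment. Then leave the leaf that fits in the tray, with the other two hanging in slots of the block, and do not disturb the glass insulators standing about.

Things in the scene. Friction and masses are not known exactly. Their poses are not given: they have to be found in the camera images.
- thread_1 (a point): Mid thread, on the axis of a 34 mm steel insulator pin fixed in a stand, leaning 35 degrees up from level. x: along the axis, up to its free end; z: square to it, up and back; y: level. Ideal crest radius 17 mm (crests blunted 0.6 mm), flanks 90 degrees, thread 98 mm long. Of the three pins, gauge the middle one (y -0.12 to -0.01 m); the other two wait far out at the sides.
- thread_2 (a point): The same point and axes on another pin. The three stands are alike but for the thread's pitch: 7, 9 or 11 mm, depth half of that; which has which is not told. Each pin sits up to 6 mm further in or out in its clamp, so where the grooves lie along x is not known. It does not give when pressed with under 100 N.
- thread_3 (a point): The same point and axes on the third pin. On every stand a grey clamp block, 44 mm square, grips the pin from 67 to 103 mm down the axis from this point, on a post and a base plate 75 mm wide; nothing is under the thread.
- leaf_a_grip (a point): Centre of the wooden grip, 40 (x) by 16 (y) by 48 mm (z), of a loose thread-gauge leaf, about 110 g: hold it here. Below is a steel plate 56 (x) by 5 (y) by 30 mm (z) with a row of 90-degree teeth along its lower edge. x: along the row; z: up from teeth to grip. The line between the teeth is 54 mm below this point; the teeth reach half a pitch lower.
- leaf_b_grip (a point): The same point and axes on another leaf. The leaves have pitches of 7, 9 and 11 mm (8, 6 and 5 teeth); which has which, and in which slot it stands, is not told. Fully seated on a thread of its own pitch, the line between a leaf's teeth is 17 mm from the pin's axis (this point 71 mm), with the row parallel to the axis.
- leaf_c_grip (a point): The same point and axes on the third leaf. Off its groove, a leaf of the right pitch stands out 1 mm more for each mm it is off along the axis, at most half a pitch; a leaf of a wrong pitch never gets nearer than about 2 mm short of full seating, and how far it stands out changes by well under 1 mm as it is tried along the axis.
- rack_top (a point): Middle of the top of a fixed wooden block, 80 (x) by 186 (y) by 46 mm tall, with three slots along x at y = -60, 0 and 60 mm, each 9 mm wide, 40 mm deep and open at both ends. A leaf's plate hangs in a slot and its grip rests on the block's top, so the leaf's grip centre is then 24 mm above this point.
- tray_in (a point): Middle of the inner floor (4 to 5 mm above the table) of a fixed open aluminium tray, 160 (x) by 130 (y) mm outside, rim 20 mm above the table, walls 4 mm.
- insulator_1_mid (a point): Half-way up a loose bell-shaped insulator of pale green glass, 100 mm tall, 84 mm across, standing upright: a bystander for sale.
- insulator_2_mid (a point): Half-way up a loose bell-shaped insulator of clear glass, 85 mm tall, 72 mm across, standing upright: a bystander for sale.
- insulator_3_mid (a point): Half-way up a loose bell-shaped insulator of amber glass, 105 mm tall, 90 mm across, standing upright: a bystander for sale.
There are look-alikes about, which are no part of the job. Leave any purple or red look-alike of the part that bears thread_2 alone.

How it is judged:
By the outcome, as a careful person would: the job done as asked, in the order asked, and still so for the second after the job is handed in, with the robot touching nothing.
It also fails if it takes over 72 s, if anything falls off the work surface, if the arm or the gripper's body presses on something with over 40 N, if the wrist force passes 120 N, or if a joint passes its speed limit or range.

ROBOT

A 6-joint arm with a two-finger parallel gripper is mounted at the origin on the work surface. World frame = base frame: x ahead of the robot, y to its left, z up, the work surface at z = 0. Lengths are in m, angles in rad, forces in N, time in s.
With the tool pointing down it reaches from about 0.3 to 0.875 m from the base axis. Payload 6.4 kg.
Tool frame: the origin (TCP) lies between the finger pads; the fingertips stand tip_extent ahead of it and the grasp point (between the pads) lies 5 mm behind it (tip_extent is the distance from the TCP to the fingertips, in m); z points along the fingers, y is the direction in which the jaws open and shut (so a half turn about z gives the same grasp; the last joint's range is limited). The gripper opens to 85 mm and grips with 20 to 120 N. Pads are 22 mm wide; open, the fingers measure 114 mm over their backs; the gripper's body (76 mm by 85 mm) begins 54 mm behind the grasp point. The pads swing forward as they close: fully open they stand 13 mm farther back than shut.
Start: joints at [1.115, 0.181, 1.607, -0, 1.354, -0.206], TCP at [0.142, 0.557, 0.245] pointing down, gripper open.
Joint ranges: [-2.99, 2.99], [-0.89, 2.07], [0.3, 2.58], [-1.14, 4.28], [0, 2.63], [-3.12, 3.12]. Speed limits (rad/s): [2.57, 2.57, 3.01, 3.14, 3.14, 3.14].

INTERFACE

Orientations are given as a unit quaternion [w, x, y, z].
In Python, from bench import * gives the robot as it stands.
- The arm moves only by the shell command python3 -m jog 'ROWS'. ROWS is JSON, a list of rows, each a list of 3 entries, a list of its own where there are three numbers: the shift along the tool's x, y, z in mm, then the turn, a rotation vector about the tool's x, y, z in rad, then the opening, from 0 (shut) to 1 (fully open). A call has 1 to 20 rows; each row is the pose to reach, as a shift and turn from the pose measured when the call began, along the tool's axes at that moment; what a row does not reach only later rows make up. A row lasts 1/12 s, in which the tool goes at most 41.7 mm and 7.16 degrees, less where a joint would pass 70% of its speed; a pose out of reach is approached as far as the arm can. A call with a gripper value outside its range is refused whole. The fingers move at their own pace and stop on an object; the grip force is fixed at half the most. Time passes only in rows, so rows that repeat a pose let the fingers close. It gives the time, the measured TCP pose, the force and the opening at its end, in the units of the state.
- get_obs(): the state, without advancing time (a new reading comes with each control period).
- camera(name): name is "scene" or "top" or "wrist"; returns (picture, depth): 384x512x3 uint8, red, green, blue; 384x512 float32, m along the optical axis (not along the pixel's ray), 0 where there is no reading.
- get_calibration(name): a dict with "fx", "fy", "cx", "cy" (pixels), "world_from_camera" (4x4, takes a point from camera to world coordinates). Camera axes: x right, y down, z forward; pixel columns grow to the right and rows downward; lengths in m; the calibration is good to about 2 mm. A picture is of the moment at which its call begins: read the wrist's pose just before it. get_calibration takes no time and is no camera call; for the wrist camera it gives the pose at the moment of the call.
- hand_in(): hands the job in, once; it reports no verdict.
The state is a dict: "time_s": time; "q": joint angles; "dq": joint speeds; "joint_efforts": joint torques, N m; "eef_pos": TCP position; "eef_rot": TCP orientation; "wrist_force": force on the tool from outside, world axes, zero at the start; "torque": the same for the moment, N m; "opening": opening from 0.0 (shut) to 1.0 (fully open).
Only numpy, scipy, OpenCV 4.12 (cv2) and the standard library are available. Lean on these libraries where they do the work, as an engineer would, in place of code of your own. Each camera call takes 0.05 s, during which the arm holds its last target.

## Working session

There is one attempt and no reset: what is moved stays moved. The work goes in short steps, Python scripts to look and compute and a shell command to move; the robot and the scene stay as the last step left them, time stands still between calls to the robot, and variables do not carry over. Pictures are saved under pics/ and viewed, and the job is handed in when it is done.

```bash
ls; mkdir -p pics; python3 - <<'E'
from bench import *
import cv2
print(get_obs())
for n in ["scene","top","wrist"]:
    c=get_calibration(n); print(n,c)
    p,d=camera(n)
    import numpy as np
    cv2.imwrite(f"pics/{n}0.png",p[:,:,::-1]); np.save(f"pics/{n}0.npy",d)
E
```

```text
pics
{'time_s': 0.0, 'q': array([ 1.11471077e+00,  1.81532718e-01,  1.60801154e+00, -1.76093685e-06,
        1.35381955e+00, -2.06310309e-01]), 'dq': array([ 2.21657972e-04, -1.35146910e-04, -6.33845491e-04, -1.05433543e-04,
       -6.65864939e-06, -8.06132955e-04]), 'joint_efforts': array([-1.05847426e-03, -4.44861817e+01, -3.51343453e+01, -3.58713123e-04,
        9.04912275e-03, -4.18276375e-05]), 'eef_pos': array([0.14188034, 0.55666802, 0.24438712]), 'eef_rot': array([-2.87156107e-04,  1.24562998e-01,  9.92211306e-01, -8.37730185e-04]), 'wrist_force': array([ 0.11629487,  0.0903361 , -0.10497768]), 'torque': array([-0.00521834,  0.04619141,  0.00214252]), 'opening': 1.0014831430787805}
scene {'fx': 353.9005024330936, 'fy': 353.9005024330936, 'cx': 252.77121384911473, 'cy': 192.8031860911481, 'world_from_camera': array([[-0.8830268 ,  0.24680367, -0.39918871,  1.08969178],
       [ 0.46931952,  0.4612853 , -0.75296419,  0.9885583 ],
       [-0.00169444, -0.85223461, -0.52315705,  0.79146826],
       [ 0.        ,  0.        ,  0.        ,  1.        ]])}
top {'fx': 435.1878475503339, 'fy': 435.1878475503339, 'cx': 252.29055476542982, 'cy': 191.98735052494385, 'world_from_camera': array([[-0.01291571, -0.98408936,  0.17720417,  0.29537999],
       [-0.99987031,  0.0144157 ,  0.0071799 , -0.01596588],
       [-0.00962019, -0.17708846, -0.98414792,  1.68699091],
       [ 0.        ,  0.        ,  0.        ,  1.        ]])}
wrist {'fx': 266.47451191992525, 'fy': 266.47451191992525, 'cx': 255.5444054460972, 'cy': 191.16973303219714, 'world_from_camera': array([[ 0.24761213,  0.92699605,  0.28172069,  0.07111842],
       [ 0.96885811, -0.23646816, -0.0734627 ,  0.57512316],
       [-0.00148166,  0.29113764, -0.95668003,  0.37248934],
       [ 0.        ,  0.        ,  0.        ,  1.        ]])}
```

View pics/scene0.png

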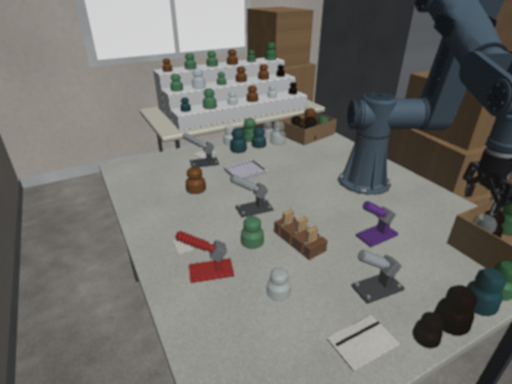

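View pics/top0.png

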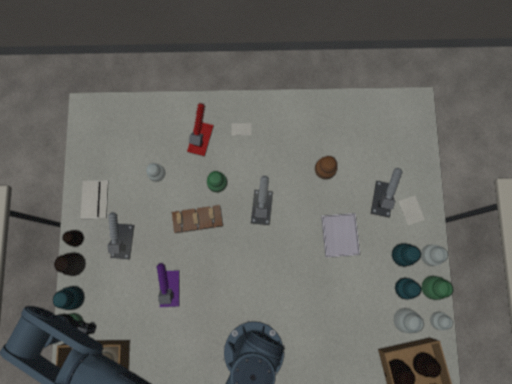

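View pics/wrist0.png

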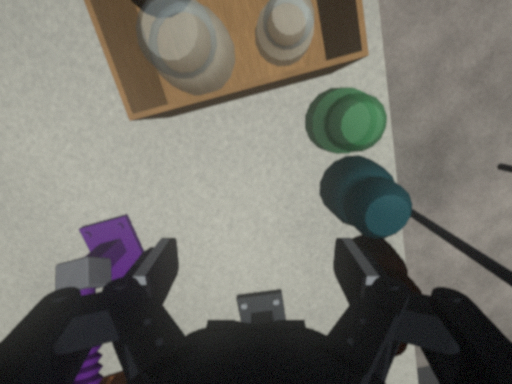

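Top view: wooden block at (197,219) with three leaves; grey middle pin at (262,200); tray at (341,235); other grey pins at (120,235) and (388,195); red look-alike at (200,130) and purple one at (168,288). Insulators: green (217,181), clear (155,172), amber (326,167). I'll measure these from the depth map next.

```bash
cat > h.py <<'E'
import numpy as np, cv2
from scipy.spatial.transform import Rotation as R
from bench import *
def cloud(d,c):
    v,u=np.mgrid[0:d.shape[0],0:d.shape[1]]
    P=np.stack([(u-c['cx'])/c['fx']*d,(v-c['cy'])/c['fy']*d,d],-1)
    T=np.array(c['world_from_camera']); W=P@T[:3,:3].T+T[:3,3]
    W[d<=0]=np.nan
    return W
def pt(W,u,v,k=1):
    return np.nanmedian(W[v-k:v+k+1,u-k:u+k+1].reshape(-1,3),0)
def rot(): 
    q=get_obs()['eef_rot']; return R.from_quat([q[1],q[2],q[3],q[0]])
def proj(p,c):
    T=np.array(c['world_from_camera']); q=T[:3,:3].T@(np.array(p)-T[:3,3]); return [c['fx']*q[0]/q[2]+c['cx'],c['fy']*q[1]/q[2]+c['cy']]
def togo(pos,Rm):
    """shift (tool mm) and turn (tool rotvec) to reach pos with rotation matrix Rm"""
    o=get_obs(); r=rot(); 
    s=r.inv().apply(np.array(pos)-o['eef_pos'])*1000
    t=(r.inv()*R.from_matrix(Rm)).as_rotvec()
    return np.round(s,1),np.round(t,4),'rows>=',max(np.linalg.norm(s)/41.7,np.degrees(np.linalg.norm(t))/7.16)
E
python3 - <<'E'
from h import *
d=np.load('pics/top0.npy'); c=get_calibration('top'); W=cloud(d,c)
np.set_printoptions(precision=4,suppress=True)
for n,u,v in [('block',197,219),('grip1',180,217),('grip2',197,215),('grip3',214,213),('pin top',264,182),('pinmid',264,190),('clamp',261,213),('base',258,220),('tray',341,235),('green',217,181),('clear',155,172),('amber',326,167),('table',300,200)]:
    print(n,pt(W,u,v))
p=cv2.imread('pics/top0.png')[140:270,120:380]
cv2.imwrite('pics/c1.png',cv2.resize(p,None,fx=3,fy=3,interpolation=cv2.INTER_CUBIC))
p=cv2.imread('pics/scene0.png')[160:320,170:350]
cv2.imwrite('pics/c2.png',cv2.resize(p,None,fx=3.7,fy=3.7,interpolation=cv2.INTER_CUBIC))
E
```

```text
block [0.4841 0.2006 0.0941]
grip1 [0.4929 0.2634 0.0935]
grip2 [0.4997 0.2015 0.0883]
grip3 [0.5101 0.1417 0.0552]
pin top [ 0.6047 -0.0471  0.1651]
pinmid [ 0.5802 -0.0469  0.1459]
clamp [ 0.5022 -0.0354  0.1004]
base [ 0.4872 -0.0244  0.0122]
tray [ 0.4249 -0.3432  0.0042]
green [0.6255 0.1264 0.1014]
clear [0.6666 0.3643 0.0804]
amber [ 0.6724 -0.2806  0.0985]
table [ 0.5639 -0.1898  0.0034]
```

View pics/c1.png

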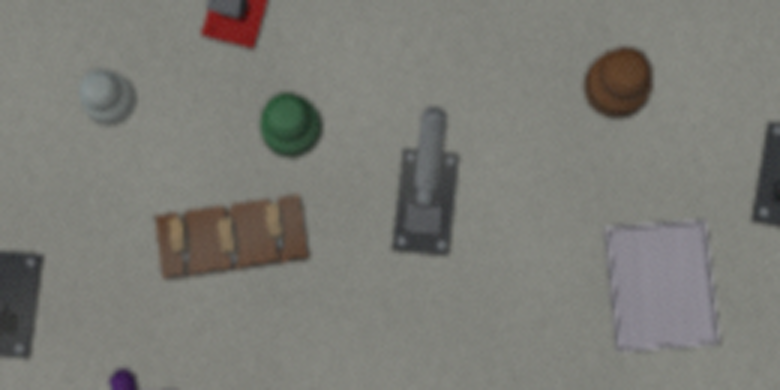

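View pics/c2.png

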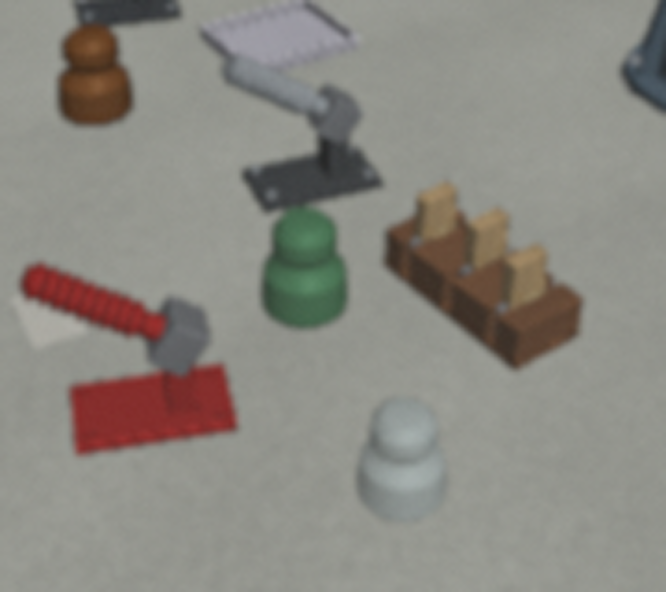

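Bare positions are consistent: block top about 0.05 high, pin's axis along +x at y≈-0.047. Next I take a closer wrist view from above the block and pin.

```bash
python3 - <<'E'
from h import *
import bench; print([n for n in dir(bench) if not n.startswith('_')])
try: print(tip_extent)
except Exception as e: print(e)
print(togo([.37,.09,.29],np.array([[-1,0,0],[0,1,0],[0,0,-1.]]).T))
E
```

```text
['MotionError', 'camera', 'get_calibration', 'get_obs', 'hand_in', 'tip_extent']
0.014
(array([-336.4, -396. ,  -45. ]), array([-0.0013, -0.0005, -0.2498]), 'rows>=', np.float64(12.505906889833863))
```

```bash
python3 -m jog '[[[-336,-396,-45],[0,0,-0.25],1],[[-336,-396,-45],[0,0,-0.25],1],[[-336,-396,-45],[0,0,-0.25],1],[[-336,-396,-45],[0,0,-0.25],1],[[-336,-396,-45],[0,0,-0.25],1],[[-336,-396,-45],[0,0,-0.25],1],[[-336,-396,-45],[0,0,-0.25],1],[[-336,-396,-45],[0,0,-0.25],1],[[-336,-396,-45],[0,0,-0.25],1],[[-336,-396,-45],[0,0,-0.25],1],[[-336,-396,-45],[0,0,-0.25],1],[[-336,-396,-45],[0,0,-0.25],1],[[-336,-396,-45],[0,0,-0.25],1],[[-336,-396,-45],[0,0,-0.25],1],[[-336,-396,-45],[0,0,-0.25],1],[[-336,-396,-45],[0,0,-0.25],1]]'
python3 - <<'E'
from h import *
c=get_calibration('wrist'); p,d=camera('wrist')
np.save('pics/w1d.npy',d); np.save('pics/w1T.npy',c['world_from_camera'])
cv2.imwrite('pics/w1.png',cv2.resize(p[:,:,::-1],None,fx=1.5,fy=1.5,interpolation=cv2.INTER_CUBIC)); cv2.imwrite('pics/w1raw.png',p[:,:,::-1])
p,d=camera('scene'); cv2.imwrite('pics/s1.png',p[:,:,::-1])
E
```

```text
time_s: 1.48
eef_pos: [0.3692, 0.0904, 0.2897]
eef_rot: [-0.001, 0.0, 1.0, -0.0]
wrist_force: [-0.7, 0.4, 0.4]
opening: 1.002
```

View pics/w1.png

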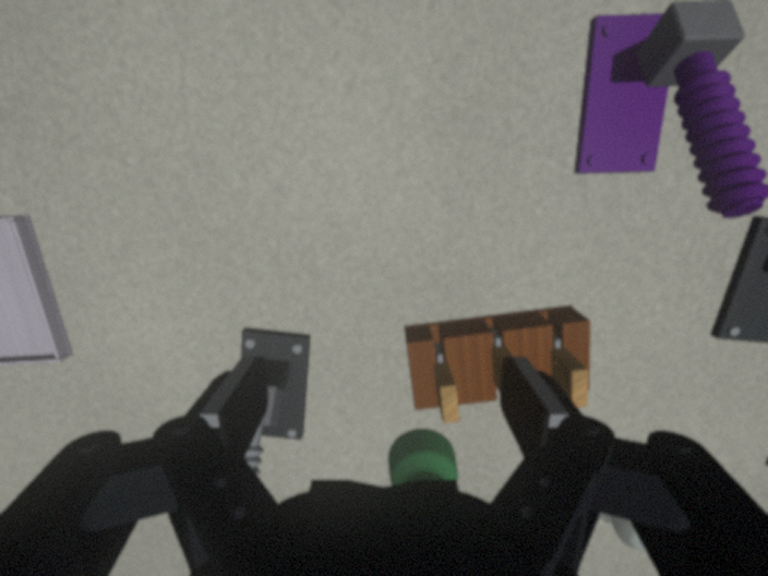

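The wrist picture (768x576) shows the block at (497,355) and the middle pin behind the left finger at (255,450). The fingers hide what I want, so I move farther out, leaving both above the fingers in the view.

```bash
python3 -m jog '[[[-290,-15,20],[0,0,0],1],[[-290,-15,20],[0,0,0],1],[[-290,-15,20],[0,0,0],1],[[-290,-15,20],[0,0,0],1],[[-290,-15,20],[0,0,0],1],[[-290,-15,20],[0,0,0],1],[[-290,-15,20],[0,0,0],1],[[-290,-15,20],[0,0,0],1],[[-290,-15,20],[0,0,0],1],[[-290,-15,20],[0,0,0],1]]'
python3 - <<'E'
from h import *
print(get_obs()['q'])
c=get_calibration('wrist'); p,d=camera('wrist')
np.save('pics/w2d.npy',d); np.save('pics/w2T.npy',c['world_from_camera'])
cv2.imwrite('pics/w2.png',cv2.resize(p[:,:,::-1],None,fx=1.5,fy=1.5,interpolation=cv2.INTER_CUBIC)); cv2.imwrite('pics/w2raw.png',p[:,:,::-1])
E
```

```text
time_s: 2.42
eef_pos: [0.6582, 0.0781, 0.2684]
eef_rot: [-0.002, -0.002, 1.0, -0.0]
wrist_force: [-0.2, 0.2, -0.7]
opening: 1.0
[-6.01243775e-02  3.58923478e-01  1.33963226e+00 -8.43926756e-04
  1.44642052e+00 -1.63473367e+00]
```

View pics/w2.png

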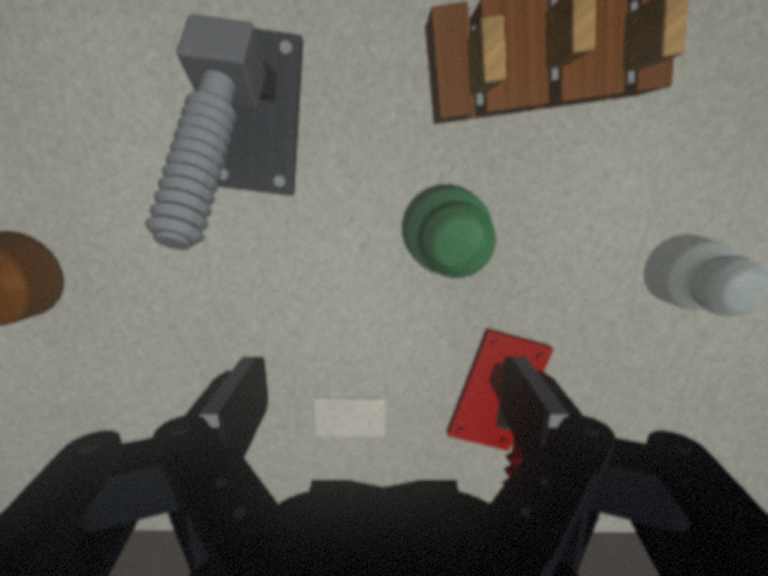

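Pin with thread runs from (215,85) to (178,240), clamp at (222,60). Block with leaves at (493,50), (583,20), (675,20). I crop these closer.

```bash
python3 - <<'E'
from h import *
p=cv2.imread('pics/w2raw.png')
cv2.imwrite('pics/c3.png',cv2.resize(p[0:170,85:215],None,fx=4.5,fy=4.5*0.75,interpolation=cv2.INTER_CUBIC))
cv2.imwrite('pics/c3.png',cv2.resize(p[35:170,85:210],None,fx=4.4,fy=4.4,interpolation=cv2.INTER_CUBIC))
cv2.imwrite('pics/c4.png',cv2.resize(p[0:90,280:470],None,fx=4.2,fy=4.2,interpolation=cv2.INTER_CUBIC))
d=np.load('pics/w2d.npy'); c=get_calibration('wrist'); W=cloud(d,c); np.save('pics/w2W.npy',W)
np.set_printoptions(precision=4,suppress=True)
# pin cloud
S=W[50:168,95:165].reshape(-1,3); S=S[np.isfinite(S).all(1)]
S=S[(S[:,2]>.03)]
print(len(S),S.min(0),S.max(0))
B=W[0:90,280:470].reshape(-1,3);B=B[B[:,2]>.03]
print(B.min(0),B.max(0)); h=np.histogram(B[:,2],20);print(h)
for n,u,v in [('t',300,200),('green',305,158),('clear',487,190),('amber',3,188)]: print(n,pt(W,u,v,2))
E
```

```text
4410 [ 0.5262 -0.0632  0.0737] [ 0.6347 -0.015   0.1717]
[0.4602 0.1126 0.03  ] [0.5482 0.307  0.0972]
(array([ 103,  100,  104,  184, 4574, 2129,  155,  142,  147,  178,  171,
        167,  182,  188,  182,  198,  183,  194,  767, 1240]), array([0.03  , 0.0334, 0.0368, 0.0401, 0.0435, 0.0468, 0.0502, 0.0536,
       0.0569, 0.0603, 0.0636, 0.067 , 0.0703, 0.0737, 0.0771, 0.0804,
       0.0838, 0.0871, 0.0905, 0.0939, 0.0972]))
t [0.7197 0.1477 0.0006]
green [0.6362 0.1333 0.0997]
clear [0.6777 0.3624 0.0836]
amber [ 0.686  -0.2617  0.0539]
```

View pics/c3.png

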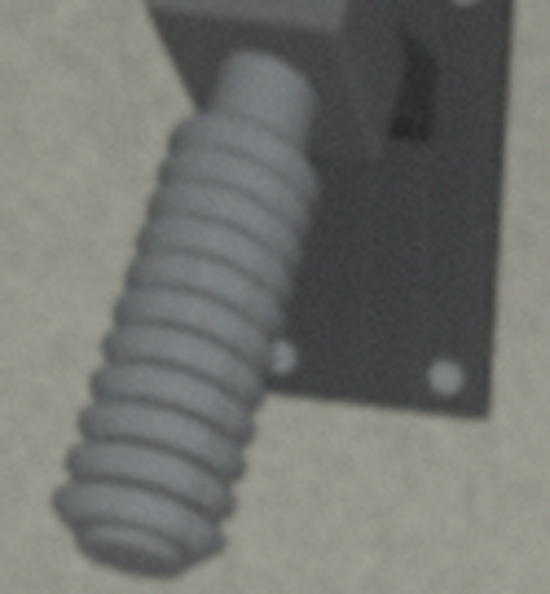

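View pics/c4.png

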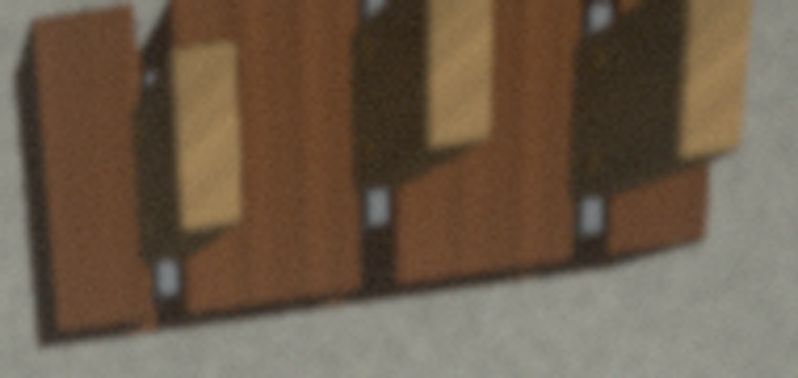

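```bash
cat > fit.py <<'E'
from h import *
from scipy.optimize import least_squares
np.set_printoptions(precision=4,suppress=True)
W=np.load('pics/w2W.npy')
def inst(S,yaw,y0,z0,x0=.58,th=np.radians(35)):
    a=np.array([np.cos(th)*np.cos(yaw),np.cos(th)*np.sin(yaw),np.sin(th)])
    o=np.array([x0,y0,z0]); D=S-o; s=D@a; return s,np.linalg.norm(D-np.outer(s,a),axis=1),a,o
S=W[60:168,95:165].reshape(-1,3); S=S[np.isfinite(S).all(1)]; S=S[S[:,2]>.06]
yaw,y0,z0=0,-.045,.13
for it in range(6):
    s,r,a,o=inst(S,yaw,y0,z0)
    K=S[(s>-.055)&(s<.05)&(r<.03 if it<2 else r<.021)]
    f=lambda q:np.clip(inst(K,*q[:3])[1]-q[3],-.006,.006)
    q=least_squares(f,[yaw,y0,z0,.015],loss='soft_l1',f_scale=.002,x_scale=[.1,.01,.01,.01]).x
    yaw,y0,z0=q[:3]
    print(len(K),np.degrees(q[0]),q[1:],np.std(f(q)))
s,r,a,o=inst(S,yaw,y0,z0)
m=r<.02
print('s range',np.percentile(s[m],[0,1,99,100]))
# free-theta check
g=lambda q:np.clip(inst(K,q[0],q[1],q[2],th=q[4])[1]-q[3],-.006,.006)
q2=least_squares(g,[yaw,y0,z0,.015,.61],loss='soft_l1',f_scale=.002).x; print('free th',np.degrees(q2[[0,4]]),q2[1:4])
# end of pin
h,e=np.histogram(s[m],np.arange(-.09,.09,.003)); print(np.c_[e[:-1],h].T)
# radius profile
for k in np.arange(-.08,.08,.002):
    mm=(s>k)&(s<k+.002)&(r<.03)
    print(round(k,3),mm.sum(),round(np.median(r[mm]),4) if mm.sum()>3 else '',end=' | ')
np.save('pics/axis.npy',np.array([a,o]))
E
python3 fit.py
```

```text
3312 -6.371593263672291 [-0.0433  0.1264  0.0149] 0.0014016973418277331
3279 -6.311267135998102 [-0.0433  0.1265  0.0149] 0.0014058063426342178
3279 -6.311264532844425 [-0.0433  0.1265  0.0149] 0.0014058063198256175
3279 -6.3112645335080195 [-0.0433  0.1265  0.0149] 0.0014058063198294835
3279 -6.31126453367338 [-0.0433  0.1265  0.0149] 0.0014058063198307226
3279 -6.311264533954223 [-0.0433  0.1265  0.0149] 0.0014058063198327713
s range [-0.0613 -0.06    0.0618  0.0623]
free th [-6.3475 35.1051] [-0.0432  0.1264  0.0149]
[[ -0.09   -0.087  -0.084  -0.081  -0.078  -0.075  -0.072  -0.069  -0.066
   -0.063  -0.06   -0.057  -0.054  -0.051  -0.048  -0.045  -0.042  -0.039
   -0.036  -0.033  -0.03   -0.027  -0.024  -0.021  -0.018  -0.015  -0.012
   -0.009  -0.006  -0.003   0.      0.003   0.006   0.009   0.012   0.015
    0.018   0.021   0.024   0.027   0.03    0.033   0.036   0.039   0.042
    0.045   0.048   0.051   0.054   0.057   0.06    0.063   0.066   0.069
    0.072   0.075   0.078   0.081   0.084]
 [  0.      0.      0.      0.      0.      0.      0.      0.      0.
   38.     42.  
[... 1023 characters left out ...]
004 15 0.0152 | -0.002 70 0.0162 | 0.0 126 0.0151 | 0.002 88 0.0136 | 0.004 17 0.0139 | 0.006 36 0.0162 | 0.008 119 0.016 | 0.01 116 0.0143 | 0.012 47 0.0132 | 0.014 19 0.0148 | 0.016 65 0.0164 | 0.018 141 0.0153 | 0.02 93 0.0136 | 0.022 21 0.0143 | 0.024 37 0.0159 | 0.026 118 0.0161 | 0.028 125 0.0143 | 0.03 52 0.0132 | 0.032 24 0.0149 | 0.034 77 0.0162 | 0.036 134 0.0153 | 0.038 97 0.0135 | 0.04 31 0.0137 | 0.042 46 0.0159 | 0.044 125 0.0158 | 0.046 120 0.0141 | 0.048 56 0.0132 | 0.05 38 0.0148 | 0.052 80 0.0163 | 0.054 128 0.0151 | 0.056 159 0.0129 | 0.058 56 0.0102 | 0.06 169 0.0079 | 0.062 10 0.0075 | 0.064 0  | 0.066 0  | 0.068 0  | 0.07 0  | 0.072 0  | 0.074 0  | 0.076 0  | 0.078 0  |
```

The depth profile of the middle pin shows crests every 9.0 mm (s = -37, -28, … 53 mm), at 35.1° up and yaw -6.3°. So the 9 mm leaf should fit, but the leaves look alike in the block. Next I measure the block and grips.

```bash
cat > blk.py <<'E'
from h import *
np.set_printoptions(precision=4,suppress=True)
c=dict(get_calibration('wrist')); 
out=[]
for n in ['w1','w2']:
    c['world_from_camera']=np.load(f'pics/{n}T.npy'); W=cloud(np.load(f'pics/{n}d.npy'),c).reshape(-1,3)
    W=W[np.isfinite(W).all(1)]
    m=(W[:,0]>.40)&(W[:,0]<.58)&(W[:,1]>.08)&(W[:,1]<.33)
    W=W[m]
    G=W[(W[:,2]>.085)&(W[:,2]<.105)]; T=W[(W[:,2]>.041)&(W[:,2]<.051)]
    print(n,'top z',np.median(T[:,2]),'grip z',np.median(G[:,2]), T.min(0),T.max(0))
    rect=cv2.minAreaRect((T[:,:2]*1000).astype(np.float32)); print(' block rect',rect)
    for y in (.14,.2,.26):
        K=G[abs(G[:,1]-y)<.025]
        if len(K)>20: print('  grip',y,len(K),K[:,:2].mean(0),cv2.minAreaRect((K[:,:2]*1000).astype(np.float32)),np.median(K[:,2]))
E
python3 blk.py
```

```text
w1 top z 0.045490141486824065 grip z 0.0930487045143526 [0.4443 0.1136 0.041 ] [0.5469 0.3058 0.0508]
 block rect ((495.8467712402344, 209.76095581054688), (81.31710815429688, 185.87789916992188), 7.757365703582764)
  grip 0.14 321 [0.5066 0.1503] ((508.5014343261719, 150.9163818359375), (39.77583694458008, 16.174785614013672), 8.042806625366211) 0.09306939461011537
  grip 0.26 350 [0.4896 0.2683] ((492.7582092285156, 269.2471008300781), (40.7852668762207, 15.72708797454834), 7.892120361328125) 0.09303579964707262
w2 top z 0.04550791016374736 grip z 0.09308513855161102 [0.4634 0.1131 0.041 ] [0.5478 0.3072 0.051 ]
 block rect ((496.3213195800781, 209.95196533203125), (80.00625610351562, 186.33352661132812), 7.466325759887695)
  grip 0.14 774 [0.5099 0.1501] ((509.660400390625, 150.99252319335938), (39.826438903808594, 16.331878662109375), 7.805715084075928) 0.09319021687955545
  grip 0.2 692 [0.4961 0.2081] ((494.6612243652344, 209.17042541503906), (33.5284538269043, 16.311487197875977), 7.90356969833374) 0.09306991784769061
  grip 0.26 802 [0.4969 0.2681] ((495.2189636230469, 269.63092041015625), (36.624019622802734, 17.304941177368164), 9.217253684997559) 0.09297922565976041
```

```bash
cat >> h.py <<'E'
def Rleaf(yaw=np.radians(7.8)):
    x=-np.array([np.cos(yaw),np.sin(yaw),0]); z=np.array([0,0,-1.]); return np.stack([x,np.cross(z,x),z],1)
def Rpin(yaw=np.radians(-6.32),th=np.radians(35)):
    a=np.array([np.cos(th)*np.cos(yaw),np.cos(th)*np.sin(yaw),np.sin(th)])
    zt=np.array([-np.sin(th)*np.cos(yaw),-np.sin(th)*np.sin(yaw),np.cos(th)])
    return np.stack([-a,np.cross(-zt,-a),-zt],1)
E
python3 - <<'E'
from h import *
print(togo([.509,.151,.13],Rleaf())); print(togo([.509,.151,.067],Rleaf()))
# helix check: crest phase vs angle round the axis
a,o=np.load('pics/axis.npy'); W=np.load('pics/w2W.npy')[60:168,95:165].reshape(-1,3); W=W[np.isfinite(W).all(1)]
Rp=Rpin(); D=(W-o)@Rp; s=-D[:,0]; y=D[:,1]; z=-D[:,2]; r=np.hypot(y,z); phi=np.degrees(np.arctan2(y,z))
for lo in range(-90,90,20):
    m=(phi>lo)&(phi<lo+20)&(abs(s)<.035)&(r<.02)
    if m.sum()<40: continue
    best=max(np.arange(0,9,.25),key=lambda ph: np.corrcoef(r[m],abs(((s[m]*1000-ph+4.5)%9)-4.5))[0,1]*-1)
    print(lo,m.sum(),'crest phase mm',best)
print('y mean',a,o)
E
```

```text
(array([148.6,  73.7, 139.8]), array([-0.0007, -0.0017, -0.1324]), 'rows>=', np.float64(5.202191315623645))
(array([148.5,  73.8, 202.8]), array([-0.0007, -0.0017, -0.1324]), 'rows>=', np.float64(6.282036786765498))
-70 63 crest phase mm 8.0
-50 157 crest phase mm 7.75
-30 270 crest phase mm 8.0
-10 354 crest phase mm 8.25
10 408 crest phase mm 8.25
30 395 crest phase mm 8.5
50 327 crest phase mm 8.5
70 222 crest phase mm 8.25
y mean [ 0.81418746 -0.09004916  0.57357644] [ 0.58       -0.0432529   0.12646002]
```

Candidates for the leaf: three alike wooden grips at w2 (493,50), (583,20) and (675,20). There's nothing else like them. The pin is grey at (195,160), not the red (500,390) or the purple one. The choice is checked in the crops; the grooves are rings. I'll take the slot -60 leaf first.

```bash
python3 -m jog '[[[148.6,73.7,140],[0,0,-0.132],0.45],[[148.6,73.7,140],[0,0,-0.132],0.45],[[148.6,73.7,140],[0,0,-0.132],0.45],[[148.6,73.7,140],[0,0,-0.132],0.45],[[148.6,73.7,140],[0,0,-0.132],0.45],[[148.6,73.7,140],[0,0,-0.132],0.45],[[148.6,73.7,140],[0,0,-0.132],0.45],[[148.6,73.7,140],[0,0,-0.132],0.45]]'
python3 - <<'E'
from h import *
p,d=camera('wrist'); cv2.imwrite('pics/w3.png',p[:,:,::-1])
print(togo([.509,.151,.067],Rleaf()))
E
```

```text
time_s: 3.13
eef_pos: [0.5095, 0.1515, 0.1318]
eef_rot: [0.001, -0.069, 0.998, -0.0]
wrist_force: [0.3, -0.0, 0.3]
opening: 0.449
(array([ 2.2,  0.3, 65.5]), array([-0.0012,  0.0037,  0.0001]), 'rows>=', np.float64(1.5728206109757976))
```

View pics/w3.png

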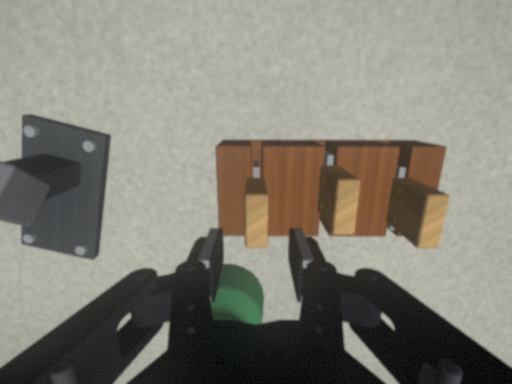

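The grip at (256,215) lies midway between the fingertips (212 and 297). Down, and close.

```bash
python3 -m jog '[[[1,0,40],[0,0.002,0],0.45],[[2,0,65],[0,0.004,0],0.45],[[2,0,65],[0,0.004,0],0.45],[[2,0,65],[0,0.004,0],0],[[2,0,65],[0,0.004,0],0],[[2,0,65],[0,0.004,0],0],[[2,0,65],[0,0.004,0],0],[[2,0,65],[0,0.004,0],0]]'
```

```text
time_s: 3.85
eef_pos: [0.5113, 0.1507, 0.0697]
eef_rot: [0.002, -0.068, 0.998, -0.001]
wrist_force: [1.3, -1.4, 7.7]
opening: 0.18
```

```bash
cat >> h.py <<'E'
A,O=np.load('pics/axis.npy')
def pin_tcp(s,dist):
    """TCP for tool square to the pin, s along axis (m from O), dist from axis"""
    Rp=Rpin(); return O+A*s-Rp[:,2]*dist
def pin_where():
    """TCP in thread frame: s, y, dist (mm), tilt error deg"""
    o=get_obs(); Rp=Rpin(); D=Rp.T@(o['eef_pos']-O)*1000
    e=(R.from_matrix(Rp).inv()*rot()).as_rotvec(degrees=True)
    F=Rp.T@o['wrist_force']
    return dict(t=round(o['time_s'],2),s=round(-D[0],2),y=round(D[1],2),dist=round(-D[2],2),err=np.round(e,2),F_tool=np.round(F,1),op=round(o['opening'],3))
E
python3 - <<'E'
from h import *
print(togo([.511,.151,.16],Rleaf()));print(togo(pin_tcp(.0103,.090),Rpin()), pin_tcp(.0103,.090))
E
```

```text
(array([ -0.1,   0.2, -90.3]), array([-0.0018,  0.0041,  0.0001]), 'rows>=', np.float64(2.16525463135507))
(array([  -0.4, -191.2, -136. ]), array([ 0.0741, -0.6034,  0.2391]), 'rows>=', np.float64(5.627216904020163)) [ 0.53707798 -0.0384978   0.20609154]
```

```bash
python3 -m jog '[[[0,0,-30],[0,0,0],0],[[0,0,-70],[0,0,0],0],[[0,0,-110],[0,0,0],0],[[0,-40,-136],[0.01,-0.1,0.04],0],[[-0.4,-191.2,-136],[0.074,-0.603,0.239],0],[[-0.4,-191.2,-136],[0.074,-0.603,0.239],0],[[-0.4,-191.2,-136],[0.074,-0.603,0.239],0],[[-0.4,-191.2,-136],[0.074,-0.603,0.239],0],[[-0.4,-191.2,-136],[0.074,-0.603,0.239],0],[[-0.4,-191.2,-136],[0.074,-0.603,0.239],0],[[-0.4,-191.2,-136],[0.074,-0.603,0.239],0]]'
python3 - <<'E'
from h import *
print(pin_where())
for n in ['scene','wrist']:
    p,d=camera(n); cv2.imwrite(f'pics/{n}4.png',p[:,:,::-1]); np.save(f'pics/{n}4d.npy',d)
p=cv2.imread('pics/scene4.png')
u,v=map(int,proj(get_obs()['eef_pos'],get_calibration('scene'))); print(u,v)
cv2.imwrite('pics/c5.png',cv2.resize(p[v-40:v+60,u-60:u+70],None,fx=5,fy=5,interpolation=cv2.INTER_CUBIC))
E
```

```text
time_s: 4.77
eef_pos: [0.5364, -0.0386, 0.2061]
eef_rot: [0.299, 0.053, 0.953, -0.016]
wrist_force: [-0.0, 0.3, -0.8]
opening: 0.182
{'t': 4.77, 's': np.float64(9.8), 'y': np.float64(-0.16), 'dist': np.float64(90.37), 'err': array([-0.  ,  0.11,  0.02]), 'F_tool': array([0.5, 0.3, 0.6]), 'op': 0.182}
254 162
```

View pics/c5.png

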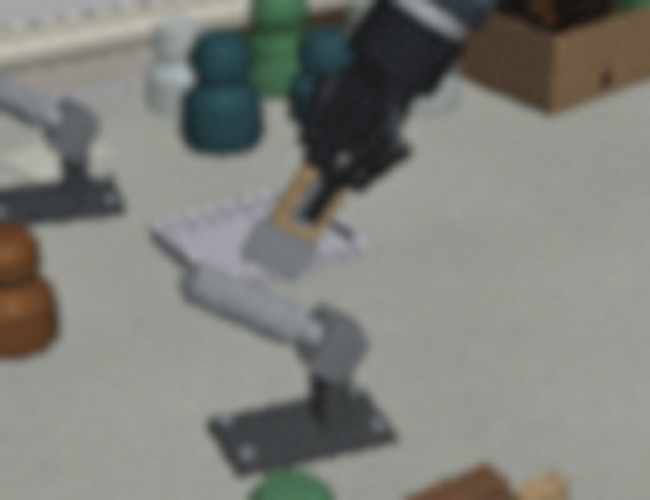

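View pics/wrist4.png

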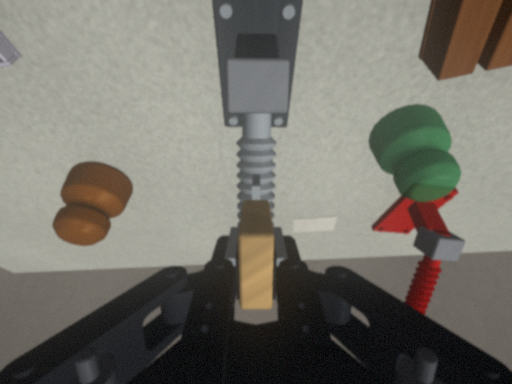

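Scene crop: leaf in the hand above the thread (plate at (280,250) in the crop). Wrist view: plate edge (256,190) right over the pin's middle (256,170). I now approach carefully.

```bash
python3 -m jog '[[[0,0,8],[0,0,0],0],[[0,0,14],[0,0,0],0],[[0,0,14],[0,0,0],0]]'
python3 -c "
from h import *
print(pin_where())"
python3 -m jog '[[[0,0,1],[0,0,0],0],[[0,0,2],[0,0,0],0],[[0,0,2],[0,0,0],0]]'
python3 -c "
from h import *
print(pin_where())"
```

```text
time_s: 5.12
eef_pos: [0.5467, -0.0381, 0.1949]
eef_rot: [0.3, 0.051, 0.953, -0.016]
wrist_force: [0.6, 0.4, -1.3]
opening: 0.181
{'t': 5.12, 's': np.float64(11.7), 'y': np.float64(1.48), 'dist': np.float64(75.39), 'err': array([-0.11,  0.06, -0.18]), 'F_tool': array([0.3, 0.5, 1.4]), 'op': 0.181}
time_s: 5.37
eef_pos: [0.5481, -0.0378, 0.1941]
eef_rot: [0.3, 0.05, 0.953, -0.016]
wrist_force: [-15.6, 0.6, 15.3]
opening: 0.177
{'t': 5.37, 's': np.float64(12.3), 'y': np.float64(1.92), 'dist': np.float64(73.91), 'err': array([-0.15,  0.08, -0.3 ]), 'F_tool': array([  4. ,  -1.1, -21.5]), 'op': 0.177}
```

Contact at 73.9 mm (21 N); it drifted about 2 mm along the axis and sideways. I back off, correct, and press again.

```bash
python3 -m jog '[[[0,0,-4],[0,0,0],0],[[2,-1.9,-5],[0,0,0.005],0],[[2,-1.9,-5],[0,0,0.005],0]]'
python3 -c "
from h import *
print(pin_where()); print(pin_where()); print(togo(pin_tcp(.0103,.071),Rpin()))"
```

```text
time_s: 5.62
eef_pos: [0.5431, -0.039, 0.1967]
eef_rot: [0.299, 0.052, 0.953, -0.015]
wrist_force: [0.1, 0.8, -1.5]
opening: 0.181
{'t': 5.62, 's': np.float64(9.91), 'y': np.float64(0.17), 'dist': np.float64(78.83), 'err': array([-0.17,  0.11, -0.02]), 'F_tool': array([0.8, 0.8, 1.3]), 'op': 0.181}
{'t': 5.62, 's': np.float64(9.91), 'y': np.float64(0.17), 'dist': np.float64(78.83), 'err': array([-0.17,  0.11, -0.02]), 'F_tool': array([0.8, 0.8, 1.3]), 'op': 0.181}
(array([-0.4, -0.2,  7.8]), array([ 0.003 , -0.0019,  0.0003]), 'rows>=', np.float64(0.1880773353701685))
```

```bash
python3 -m jog '[[[0,-0.2,3],[0.003,-0.002,0],0],[[0,-0.2,5],[0.003,-0.002,0],0],[[0,-0.2,6.5],[0.003,-0.002,0],0],[[0,-0.2,6.5],[0.003,-0.002,0],0]]'
python3 -c "
from h import *
print(pin_where())"
```

```text
time_s: 5.95
eef_pos: [0.547, -0.0396, 0.1928]
eef_rot: [0.301, 0.052, 0.952, -0.017]
wrist_force: [-27.1, 2.1, 25.5]
opening: 0.18
{'t': 5.95, 's': np.float64(10.81), 'y': np.float64(0.03), 'dist': np.float64(73.41), 'err': array([ 0.  , -0.04, -0.12]), 'F_tool': array([  7.6,  -0.9, -36.4]), 'op': 0.18}
```

```bash
python3 -m jog '[[[0,0,-4],[0,0,0],0],[[3,0,-4],[0,0,0],0],[[3,0,-4],[0,0,0],0]]'
python3 -c "
from h import *
print(pin_where())"
python3 -m jog '[[[0,0,2],[0,0,0],0],[[0,0,4],[0,0,0],0],[[0,0,5],[0,0,0],0],[[0,0,5],[0,0,0],0]]'
python3 -c "
from h import *
print(pin_where())"
```

```text
time_s: 6.2
eef_pos: [0.5417, -0.0389, 0.1936]
eef_rot: [0.3, 0.052, 0.952, -0.017]
wrist_force: [-0.4, -0.5, -0.8]
opening: 0.181
{'t': 6.2, 's': np.float64(6.95), 'y': np.float64(0.15), 'dist': np.float64(77.06), 'err': array([-0.01,  0.01, -0.12]), 'F_tool': array([ 0.8, -0.5,  0.5]), 'op': 0.181}
time_s: 6.53
eef_pos: [0.5441, -0.0389, 0.1898]
eef_rot: [0.3, 0.051, 0.953, -0.017]
wrist_force: [-25.5, 1.9, 23.8]
opening: 0.178
{'t': 6.53, 's': np.float64(6.71), 'y': np.float64(0.4), 'dist': np.float64(72.63), 'err': array([-0.04,  0.09, -0.2 ]), 'F_tool': array([  7.3,  -0.9, -34.1]), 'op': 0.178}
```

```bash
python3 -m jog '[[[0,-0.3,-4],[0,0,0],0],[[2.3,-0.3,-4],[0,0,0.002],0],[[2.3,-0.3,-4],[0,0,0.002],0]]' >/dev/null
python3 -c "
from h import *
print(pin_where())"
python3 -m jog '[[[0,0,2],[0,0,0],0],[[0,0,4],[0,0,0],0],[[0,0,5],[0,0,0],0],[[0,0,5],[0,0,0],0]]' >/dev/null
python3 -c "
from h import *
print(pin_where())"
python3 -m jog '[[[0,-0.3,-4],[0,0,0],0],[[2.3,-0.3,-4],[0,0,0.002],0],[[2.3,-0.3,-4],[0,0,0.002],0]]' >/dev/null
python3 -c "
from h import *
print(pin_where())"
python3 -m jog '[[[0,0,2],[0,0,0],0],[[0,0,4],[0,0,0],0],[[0,0,5],[0,0,0],0],[[0,0,5],[0,0,0],0]]' >/dev/null
python3 -c "
from h import *
print(pin_where())"
```

```text
{'t': 6.78, 's': np.float64(3.62), 'y': np.float64(0.16), 'dist': np.float64(76.2), 'err': array([-0.05,  0.14, -0.06]), 'F_tool': array([1.5, 1.2, 0.4]), 'op': 0.183}
{'t': 7.12, 's': np.float64(4.55), 'y': np.float64(0.23), 'dist': np.float64(72.46), 'err': array([-0.05,  0.1 , -0.17]), 'F_tool': array([  9.2,  -1.5, -44.9]), 'op': 0.178}
{'t': 7.37, 's': np.float64(1.56), 'y': np.float64(0.0), 'dist': np.float64(76.06), 'err': array([-0.06,  0.14, -0.04]), 'F_tool': array([ 0.7, -0.1,  1.5]), 'op': 0.182}
{'t': 7.7, 's': np.float64(3.8), 'y': np.float64(-0.05), 'dist': np.float64(72.32), 'err': array([-0.04, -0.05, -0.1 ]), 'F_tool': array([  2.9,   1.5, -31.7]), 'op': 0.184}
```

```bash
cat > slip.py <<'E'
from h import *
import sys
# grip top plane in tool frame: (camera->tool is fixed; use current)
o=get_obs(); c=get_calibration('wrist'); p,d=camera('wrist')
W=cloud(d,c); r=rot(); T=r.inv().apply((W.reshape(-1,3)-o['eef_pos'])).reshape(W.shape)*1000
m=(abs(T[...,1])<10)&(T[...,2]<-10)&(T[...,2]>-35)&(abs(T[...,0])<40)
Q=T[m]; n=sys.argv[1]; cv2.imwrite(f'pics/{n}.png',p[:,:,::-1]); np.save(f'pics/{n}d.npy',d)
top=Q[Q[:,2]<np.percentile(Q[:,2],50)]
print('n',len(Q),'z med',np.round(np.percentile(Q[:,2],[2,25,50,75]),2),'x range',np.round(np.percentile(Q[:,0],[1,99]),1),'y',np.round(np.percentile(Q[:,1],[1,99]),1))
m=(abs(T[...,1])<6)&(T[...,2]>15)&(T[...,2]<52)&(abs(T[...,0])<45)
Q=T[m]; 
if len(Q)>5: print('plate n',len(Q),np.round(np.percentile(Q,[5,50,95],axis=0),1))
E
python3 slip.py s5; python3 -c "
from h import *
print(pin_where())"
```

```text
n 3687 z med [-31.04 -24.76 -23.99 -22.92] x range [-16.3  22.9] y [-9.8  9.7]
plate n 293 [[23.9 -3.5 16.2]
 [29.5  0.2 22.6]
 [33.6  3.9 46.8]]
{'t': 7.75, 's': np.float64(3.96), 'y': np.float64(-0.06), 'dist': np.float64(72.29), 'err': array([-0.04, -0.08, -0.09]), 'F_tool': array([  2.7,   0.9, -31.6]), 'op': 0.181}
```

View pics/s5.png

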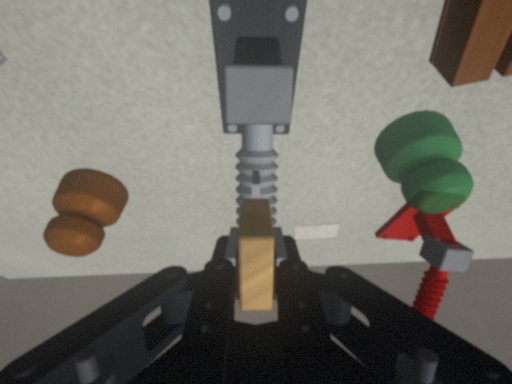

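```bash
cat > slip2.py <<'E'
from h import *
o=get_obs(); c=get_calibration('wrist'); r=rot()
for n in ['wrist4d','s5d']:
    T=r.inv().apply((cloud(np.load(f'pics/{n}.npy'),c).reshape(-1,3)-o['eef_pos']))*1000
    T=T[np.isfinite(T).all(1)]
    Q=T[(abs(T[:,1])<6)&(abs(T[:,2]+24)<4)&(abs(T[:,0]-3)<14)]
    B=np.c_[Q[:,0]-3,np.ones(len(Q))]; k,res,_,_=np.linalg.lstsq(B,Q[:,2],rcond=None)
    G=T[(abs(T[:,1])<6)&(abs(T[:,2]+24)<3)&(abs(T[:,0])<40)]
    print(n,len(Q),'grip top z',k[1].round(2),'slope deg',np.degrees(k[0]).round(2),'x ends',np.percentile(G[:,0],[1,99]).round(1))
    P=T[(abs(T[:,1])<2.4)&(T[:,2]>22)&(T[:,2]<60)&(T[:,0]>20)&(T[:,0]<40)]
    print(' plate edge x',np.median(P[:,0]).round(2),len(P), 'z max',P[:,2].max().round(1))
    # contour of pixel column
E
python3 slip2.py
```

```text
wrist4d 1430 grip top z -23.18 slope deg -0.24 x ends [-16.5  22.6]
 plate edge x 29.56 202 z max 52.3
s5d 1404 grip top z -24.36 slope deg -2.82 x ends [-16.6  22.5]
 plate edge x 32.81 259 z max 60.0
```

The leaf has shifted 1.2 mm and tilted 2.8° in the jaws, so those readings are muddled. I lift off, measure its pose in the hand, re-square it by tilting the tool, and press more gently.

```bash
python3 -m jog '[[[0,0,-4],[0,0,0],0],[[0,0,-8],[0,0,0],0],[[0,0,-8],[0,0,0],0]]' >/dev/null
cat > leaf.py <<'E'
from h import *
import json,sys
def inhand(n):
    o=get_obs(); c=get_calibration('wrist'); p,d=camera('wrist'); r=rot()
    cv2.imwrite(f'pics/{n}.png',p[:,:,::-1]); np.save(f'pics/{n}d.npy',d)
    T=r.inv().apply((cloud(d,c).reshape(-1,3)-o['eef_pos']))*1000
    T=T[np.isfinite(T).all(1)]
    Q=T[(abs(T[:,1])<6)&(abs(T[:,2]+24)<6)&(abs(T[:,0]-3)<14)]
    for _ in range(3):
        k=np.polyfit(Q[:,0]-3,Q[:,2],1); e=abs(Q[:,2]-np.polyval(k,Q[:,0]-3)); Q=Q[e<max(.7,2*np.median(e))]
    G=T[(abs(T[:,1])<6)&(abs(T[:,2]-np.polyval(k,T[:,0]-3))<1.5)&(abs(T[:,0])<40)]
    lo,hi=np.percentile(G[:,0],[0.5,99.5]); cx=(lo+hi)/2
    th=-np.arctan(k[0]); top=np.polyval(k,cx-3)
    # y skew
    g=np.array([cx,0,top])+24*np.array([np.sin(th),0,np.cos(th)])
    L=dict(th=float(th),g=g.tolist()); json.dump(L,open('leaf.json','w'))
    print('tilt deg',np.degrees(th).round(2),'grip centre in tool',g.round(2),'width',round(hi-lo,1),'y',np.percentile(G[:,1],[1,99]).round(1))
def load():
    L=json.load(open('leaf.json')); return L['th'],np.array(L['g'])
def target(s,dist):
    """TCP pose that puts the leaf's tooth line (middle) at s, dist (mm) squarely"""
    th,g=load(); Rl=R.from_rotvec([0,th,0]).as_matrix(); Rp=Rpin()
    Rt=Rp@Rl.T; line=g+54*Rl[:,2]
    P=O+A*s/1000-Rp[:,2]*dist/1000
    return P-Rt@line/1000,Rt
def where():
    th,g=load(); Rl=R.from_rotvec([0,th,0]).as_matrix(); Rp=Rpin(); o=get_obs(); Rt=rot().as_matrix()
    P=o['eef_pos']+Rt@(g+54*Rl[:,2])/1000
    D=Rp.T@(P-O)*1000; e=R.from_matrix(Rp.T@Rt@Rl).as_rotvec(degrees=True)
    print('t',round(o['time_s'],2),'LEAF s %.2f y %.2f line dist %.2f'%(-D[0],D[1],-D[2]),'err',e.round(2),'F',(Rp.T@o['wrist_force']).round(1),'op',round(o['opening'],3))
E
python3 - <<'E'
from leaf import *
inhand('s6'); where(); print(togo(*target(8.1,21)))
E
```

```text
tilt deg 2.51 grip centre in tool [ 3.64  0.   -0.26] width 39.4 y [-5.9  5.8]
t 8.05 LEAF s -2.41 y -0.01 line dist 26.37 err [-0.04  2.47 -0.08] F [0.8 0.6 1.1] op 0.178
(array([-8.2,  0. ,  5.2]), array([ 0.0008, -0.0431,  0.0014]), 'rows>=', np.float64(0.3449231007274044))
```

```bash
python3 -m jog '[[[-8.2,0,3],[0,-0.043,0.001],0],[[-8.2,0,4.5],[0,-0.043,0.001],0],[[-8.2,0,4.5],[0,-0.043,0.001],0]]' >/dev/null
python3 - <<'E'
from leaf import *
where(); print(togo(*target(8.1,18)))
E
```

```text
t 8.3 LEAF s 6.91 y 0.06 line dist 21.04 err [-0.06  0.14  0.01] F [0.6 0.4 0.8] op 0.181
(array([-0.9, -0. ,  3.1]), array([ 0.001 , -0.0025, -0.0002]), 'rows>=', np.float64(0.07700587732582607))
```

```bash
python3 -m jog '[[[-1,0,1],[0,0,0],0],[[-1,0,1.5],[0,0,0],0],[[-1,0,1.5],[0,0,0],0]]' >/dev/null
python3 -c "
from leaf import *
where()"
python3 -m jog '[[[0,0,1],[0,0,0],0],[[0,0,1],[0,0,0],0]]' >/dev/null
python3 -c "
from leaf import *
where()"
```

```text
t 8.55 LEAF s 7.17 y 0.23 line dist 19.69 err [-0.08  0.28 -0.03] F [  5.1  -0.4 -14.2] op 0.184
t 8.72 LEAF s 7.28 y 0.25 line dist 19.34 err [-0.09  0.34 -0.1 ] F [  5.3  -1.4 -23.5] op 0.178
```

```bash
python3 -m jog '[[[0,0,-2],[0,0,0],0],[[2.5,0,-2],[0,-0.005,0],0],[[2.5,0,-2],[0,-0.005,0],0]]' >/dev/null
python3 -c "
from leaf import *
where()"
python3 -m jog '[[[0,0,1],[0,0,0],0],[[0,0,2],[0,0,0],0],[[0,0,2],[0,0,0],0]]' >/dev/null
python3 -c "
from leaf import *
where()"
python3 -m jog '[[[0,0,1],[0,0,0],0],[[0,0,1],[0,0,0],0]]' >/dev/null
python3 -c "
from leaf import *
where()"
```

```text
t 8.97 LEAF s 4.14 y 0.41 line dist 21.03 err [-0.11  0.1  -0.1 ] F [0.9 0.6 0.3] op 0.177
t 9.22 LEAF s 4.76 y 0.45 line dist 19.51 err [-0.11  0.07 -0.14] F [  4.7  -0.6 -19.2] op 0.182
t 9.38 LEAF s 5.01 y 0.51 line dist 19.24 err [-0.11  0.08 -0.21] F [  8.   -1.9 -29.3] op 0.176
```

```bash
python3 -m jog '[[[0,-0.5,-2],[0,0,0],0],[[2,-0.5,-2],[0,0,0.003],0],[[2,-0.5,-2],[0,0,0.003],0]]' >/dev/null
python3 -c "
from leaf import *
where()"
python3 -m jog '[[[0,0,1],[0,0,0],0],[[0,0,2.3],[0,0,0],0],[[0,0,2.3],[0,0,0],0]]' >/dev/null
python3 -c "
from leaf import *
where()"
python3 -m jog '[[[0,0,-2],[0,0,0],0],[[2,0,-2],[0,0,0.001],0],[[2,0,-2],[0,0,0.001],0]]' >/dev/null
python3 -c "
from leaf import *
where()"
python3 -m jog '[[[0,0,1],[0,0,0],0],[[0,0,2.3],[0,0,0],0],[[0,0,2.3],[0,0,0],0]]' >/dev/null
python3 - <<'E'
from leaf import *
where(); inhand('s7'); where()
E
```

```text
t 9.63 LEAF s 2.30 y 0.08 line dist 20.92 err [-0.13  0.12 -0.02] F [ 0.6 -0.4  0.2] op 0.184
t 9.88 LEAF s 2.99 y 0.13 line dist 19.16 err [-0.13  0.08 -0.07] F [  5.4  -1.  -24.2] op 0.181
t 10.13 LEAF s 0.25 y 0.20 line dist 20.79 err [-0.14  0.12  0.01] F [ 0.  -0.4 -0.8] op 0.176
t 10.38 LEAF s 1.49 y 0.16 line dist 19.07 err [-0.13  0.04 -0.04] F [  3.1  -0.2 -21.6] op 0.181
tilt deg 2.93 grip centre in tool [ 3.79  0.   -0.31] width 39.4 y [-5.9  5.8]
t 10.43 LEAF s 0.91 y 0.17 line dist 19.15 err [-0.13  0.46 -0.03] F [  2.9  -0.6 -20.6] op 0.182
```

Stand-out stayed 2.1–2.5 mm over 6 mm of axis travel, so this leaf has the wrong pitch. It goes back to its slot.

```bash
cat >> leaf.py <<'E'
BC=np.array([.496,.2099]); BY=np.radians(7.75)
def slot(k,x=5,h=24.):
    """TCP pose putting leaf grip centre h mm above block top in slot k (-1,0,1), x mm along slot"""
    th,g=load(); Rl=R.from_rotvec([0,th,0]).as_matrix(); Rt=Rleaf(BY)@Rl.T
    c,s=np.cos(BY),np.sin(BY); xy=BC+np.array([[c,-s],[s,c]])@np.array([x/1000,.06*k])
    P=np.array([*xy,.0455+h/1000]); return P-Rt@g/1000,Rt
E
python3 - <<'E'
from leaf import *
print(togo(*slot(-1,5,84)))
E
```

```text
(array([ 76.5, 186.3,  17.1]), array([-0.084 ,  0.6   , -0.2328]), 'rows>=', np.float64(5.193792047648381))
```

```bash
python3 -m jog '[[[0,0,-30],[0,0,0],0],[[0,0,-60],[0,0,0],0],[[20,60,-60],[-0.02,0.12,-0.05],0],[[40,110,-45],[-0.04,0.24,-0.1],0],[[76.5,186.3,17],[-0.084,0.6,-0.233],0],[[76.5,186.3,17],[-0.084,0.6,-0.233],0],[[76.5,186.3,17],[-0.084,0.6,-0.233],0],[[76.5,186.3,17],[-0.084,0.6,-0.233],0],[[76.5,186.3,17],[-0.084,0.6,-0.233],0],[[76.5,186.3,17],[-0.084,0.6,-0.233],0],[[76.5,186.3,17],[-0.084,0.6,-0.233],0]]'
python3 - <<'E'
from leaf import *
inhand('s8'); print(togo(*slot(-1,5,50)));print(togo(*slot(-1,5,25)))
E
```

```text
time_s: 11.35
eef_pos: [0.5128, 0.1512, 0.13]
eef_rot: [0.026, -0.067, 0.997, 0.002]
wrist_force: [0.3, 0.1, -0.3]
opening: 0.177
tilt deg 2.96 grip centre in tool [ 3.54  0.   -0.77] width 38.7 y [-5.8  5.9]
(array([ 2.3,  0.8, 35.8]), array([-0.0005,  0.0025, -0.0008]), 'rows>=', np.float64(0.8604691760791028))
(array([ 3.6,  0.8, 60.8]), array([-0.0005,  0.0025, -0.0008]), 'rows>=', np.float64(1.4598972040781228))
```

View pics/s8.png

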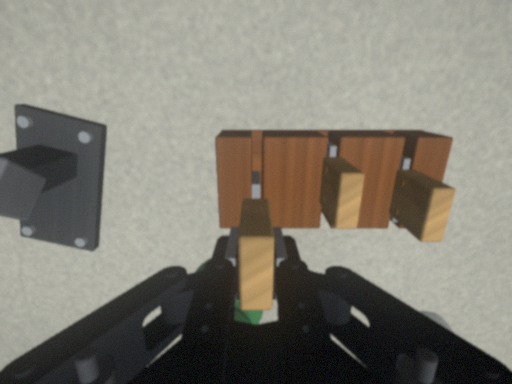

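The plate edge at (256,185) lines up with the slot at (256,140). Lower halfway, check the force, then all the way.

```bash
python3 -m jog '[[[1,0.8,12],[0,0.0025,-0.001],0],[[2,0.8,25],[0,0.0025,-0.001],0],[[2.3,0.8,36],[0,0.0025,-0.001],0],[[2.3,0.8,36],[0,0.0025,-0.001],0]]'
python3 - <<'E'
from leaf import *
print(togo(*slot(-1,5,25)))
E
```

```text
time_s: 11.73
eef_pos: [0.5109, 0.1508, 0.093]
eef_rot: [0.025, -0.067, 0.997, 0.001]
wrist_force: [-1.0, -0.4, -1.6]
opening: 0.182
(array([-0.6,  0.6, 23.2]), array([-0.0005, -0.0023, -0.0012]), 'rows>=', np.float64(0.5565577847962502))
```

```bash
python3 -m jog '[[[0,0.5,10],[0,0,-0.001],0],[[0,0.5,20],[0,0,-0.001],0],[[0,0.5,24],[0,0,-0.001],0],[[0,0.5,24],[0,0,-0.001],0]]'
```

```text
time_s: 12.07
eef_pos: [0.5119, 0.1513, 0.0689]
eef_rot: [0.024, -0.067, 0.997, 0.001]
wrist_force: [-0.5, 0.1, -1.3]
opening: 0.184
```

```bash
python3 -m jog '[[[0,0,0],[0,0,0],0.45],[[0,0,0],[0,0,0],0.45],[[0,0,0],[0,0,0],0.45],[[0,0,-35],[0,0,0],0.45],[[0,0,-70],[0,0.052,0],0.45],[[0,0,-70],[0,0.052,0],0.45]]'
python3 - <<'E'
from leaf import *
o=get_obs(); c=get_calibration('wrist'); p,d=camera('wrist'); cv2.imwrite('pics/w9.png',p[:,:,::-1])
W=cloud(d,c).reshape(-1,3); W=W[np.isfinite(W).all(1)]
G=W[(W[:,2]>.085)&(W[:,2]<.1)&(W[:,0]<.57)&(W[:,0]>.44)]
for y in (.15,.21,.27):
    K=G[abs(G[:,1]-y)<.022]
    if len(K)>20: print(y,len(K),cv2.minAreaRect((K[:,:2]*1000).astype(np.float32)),np.median(K[:,2]))
E
```

```text
time_s: 12.57
eef_pos: [0.5131, 0.1512, 0.1455]
eef_rot: [0.003, -0.067, 0.998, -0.0]
wrist_force: [1.9, -0.7, 1.3]
opening: 0.452
0.15 1174 ((508.98773193359375, 150.5577850341797), (40.09286880493164, 15.996236801147461), 7.666560173034668) 0.09328044880641444
0.21 1335 ((490.6095275878906, 209.11199951171875), (39.787052154541016, 16.586854934692383), 7.797131538391113) 0.09320302900861502
0.27 1458 ((492.8002624511719, 269.7196044921875), (40.121795654296875, 16.891944885253906), 7.586175918579102) 0.09307716629108004
```

View pics/w9.png

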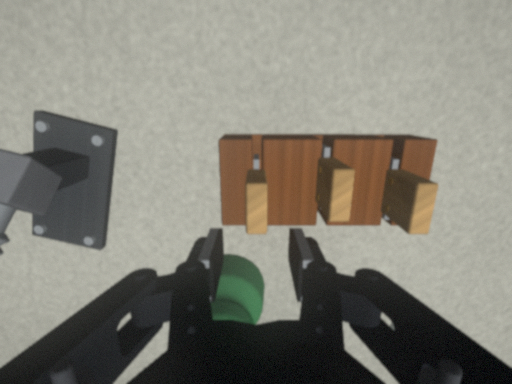

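Leaf a hangs upright in its slot again (256,200). On to the middle leaf at (0.4906, 0.2091).

```bash
python3 - <<'E'
from h import *
print(togo([.4906,.2093,.13],Rleaf())); print(togo([.4906,.2093,.065],Rleaf()))
E
```

```text
(array([13.7, 60.5, 12.8]), array([-0.0012,  0.005 , -0.001 ]), 'rows>=', np.float64(1.519507855566231))
(array([14. , 60.6, 77.8]), array([-0.0012,  0.005 , -0.001 ]), 'rows>=', np.float64(2.388949013306623))
```

```bash
python3 -m jog '[[[7,30,5],[0,0.002,0],0.45],[[13.7,60.5,12],[-0.001,0.005,0],0.45],[[13.7,60.5,12],[-0.001,0.005,0],0.45],[[13.7,60.5,12],[-0.001,0.005,0],0.45]]'
python3 - <<'E'
from h import *
print(togo([.4906,.2093,.065],Rleaf()))
E
```

```text
time_s: 12.95
eef_pos: [0.4891, 0.2102, 0.1294]
eef_rot: [-0.001, -0.069, 0.998, -0.0]
wrist_force: [-0.4, 0.6, -0.1]
opening: 0.45
(array([-1.5, -1.1, 64.4]), array([-0.0003, -0.0021,  0.0018]), 'rows>=', np.float64(1.5455190185546506))
```

```bash
python3 -m jog '[[[-1.5,-1,35],[0,-0.002,0.002],0.45],[[-1.5,-1,63],[0,-0.002,0.002],0.45],[[-1.5,-1,65],[0,-0.002,0.002],0.45],[[-1.5,-1,65],[0,-0.002,0.002],0.45]]'
python3 - <<'E'
from h import *
print(togo([.4906,.2093,.065],Rleaf()))
E
python3 -m jog '[[[0,0,0],[0,0,0],0],[[0,0,0],[0,0,0],0],[[0,0,0],[0,0,0],0],[[0,0,0],[0,0,0],0],[[0,0,0],[0,0,0],0]]'
python3 -c "
from leaf import *
inhand('s10'); print(togo(*slot(0,-5,120))); th,g=load(); print(togo(*target(8.1,38)))"
```

```text
time_s: 13.28
eef_pos: [0.4891, 0.2082, 0.0627]
eef_rot: [-0.002, -0.068, 0.998, -0.001]
wrist_force: [0.4, -0.3, 0.8]
opening: 0.45
(array([-1.6,  0.9, -2.3]), array([-0.0008, -0.0048, -0.001 ]), 'rows>=', np.float64(0.071199902029407))
time_s: 13.7
eef_pos: [0.4903, 0.2083, 0.0642]
eef_rot: [-0.001, -0.068, 0.998, -0.001]
wrist_force: [-0.3, -2.0, 5.4]
opening: 0.179
tilt deg 0.14 grip centre in tool [-0.09  0.   -5.17] width 38.6 y [-5.9  5.8]
(array([ -0.5,   0.8, -96.2]), array([-0.0011, -0.0045, -0.    ]), 'rows>=', np.float64(2.3067482029358675))
(array([ -12.7, -250.9, -137.8]), array([ 0.074 , -0.6121,  0.2382]), 'rows>=', np.float64(6.871472308969087))
```

```bash
python3 -m jog '[[[0,0,-35],[0,0,0],0],[[0,0,-75],[0,0,0],0],[[0,0,-115],[0,0,0],0],[[-3,-40,-138],[0.01,-0.06,0.02],0],[[-12.7,-251,-138],[0.074,-0.612,0.238],0],[[-12.7,-251,-138],[0.074,-0.612,0.238],0],[[-12.7,-251,-138],[0.074,-0.612,0.238],0],[[-12.7,-251,-138],[0.074,-0.612,0.238],0],[[-12.7,-251,-138],[0.074,-0.612,0.238],0],[[-12.7,-251,-138],[0.074,-0.612,0.238],0],[[-12.7,-251,-138],[0.074,-0.612,0.238],0],[[-12.7,-251,-138],[0.074,-0.612,0.238],0],[[-12.7,-251,-138],[0.074,-0.612,0.238],0]]'
python3 -c "
from leaf import *
where(); inhand('s11'); where(); print(togo(*target(8.1,22)))"
```

```text
time_s: 14.83
eef_pos: [0.5372, -0.0377, 0.2026]
eef_rot: [0.301, 0.052, 0.952, -0.016]
wrist_force: [-1.5, 0.4, -1.8]
opening: 0.18
t 14.83 LEAF s 8.36 y 0.88 line dist 38.34 err [-0.06  0.03 -0.07] F [2.2 0.2 0.6] op 0.18
tilt deg 0.03 grip centre in tool [ 0.55  0.   -4.68] width 38.5 y [-5.8  5.9]
t 14.88 LEAF s 7.89 y 1.36 line dist 37.81 err [-0.09 -0.09 -0.12] F [1.4 0.3 1.1] op 0.174
(array([-0.3, -1.3, 15.8]), array([0.0015, 0.0015, 0.002 ]), 'rows>=', np.float64(0.3803609631956277))
```

```bash
python3 -m jog '[[[0,-1,8],[0.001,0.001,0.002],0],[[0,-1.3,15],[0.001,0.001,0.002],0],[[0,-1.3,15],[0.001,0.001,0.002],0],[[0,-1.3,15],[0.001,0.001,0.002],0]]' >/dev/null
python3 -c "
from leaf import *
where(); print(togo(*target(8.1,20)))"
```

```text
t 15.22 LEAF s 7.13 y 1.32 line dist 22.34 err [-0.12  0.07 -0.08] F [-0.7 -0.4  2.6] op 0.183
(array([-0.9, -1.2,  2.3]), array([ 0.0021, -0.0013,  0.0015]), 'rows>=', np.float64(0.06684057103232909))
```

```bash
python3 -m jog '[[[-0.9,-1.2,1.2],[0.002,-0.001,0.001],0],[[-0.9,-1.2,2.3],[0.002,-0.001,0.001],0],[[-0.9,-1.2,2.3],[0.002,-0.001,0.001],0]]' >/dev/null
python3 -c "
from leaf import *
where(); print(togo(*target(8.1,18)))"
python3 -m jog '[[[0,0,0.7],[0,0,0],0],[[0,0,1.4],[0,0,0],0],[[0,0,1.4],[0,0,0],0]]' >/dev/null
python3 -c "
from leaf import *
where()"
```

```text
t 15.47 LEAF s 8.14 y 0.21 line dist 19.99 err [-0.01  0.01 -0.04] F [ 0.4 -0.4  0.4] op 0.177
(array([ 0.1, -0.2,  2. ]), array([ 0.0003, -0.0002,  0.0007]), 'rows>=', np.float64(0.04797325498475098))
t 15.72 LEAF s 8.13 y 0.13 line dist 18.57 err [-0.01  0.01 -0.04] F [ 1.1 -0.1  0.3] op 0.177
```

Already lower than leaf a's contact height, with no force. Continuing.

```bash
python3 -m jog '[[[0,0,0.6],[0,0,0],0],[[0,0,1.2],[0,0,0],0],[[0,0,1.2],[0,0,0],0]]' >/dev/null
python3 -c "
from leaf import *
where()"
```

```text
t 15.97 LEAF s 7.67 y 0.19 line dist 17.50 err [-0.02  0.07 -0.06] F [ 3.  -0.8 -6.7] op 0.179
```

```bash
python3 -m jog '[[[0,0,0.7],[0,0,0],0],[[0,0,0.7],[0,0,0],0],[[0,0,0.7],[0,0,0],0]]' >/dev/null
python3 -c "
from leaf import *
where()"
python3 -m jog '[[[0.4,0,0.5],[0,0,0],0],[[0.4,0,0.5],[0,0,0],0],[[0.4,0,0.5],[0,0,0],0]]' >/dev/null
python3 -c "
from leaf import *
where(); inhand('s12'); where()"
```

```text
t 16.22 LEAF s 7.17 y 0.24 line dist 16.97 err [-0.03  0.12 -0.07] F [ 3.6 -1.  -8.4] op 0.181
t 16.47 LEAF s 6.58 y 0.25 line dist 16.52 err [-0.03  0.14 -0.07] F [ 2.1 -0.8 -3.5] op 0.176
tilt deg 0.08 grip centre in tool [ 0.5   0.   -4.69] width 38.7 y [-5.8  5.9]
t 16.52 LEAF s 6.60 y 0.25 line dist 16.53 err [-0.04  0.19 -0.07] F [ 3.6 -0.2 -3.9] op 0.179
```

```bash
python3 - <<'E'
from h import *
p,d=camera('scene'); u,v=map(int,proj(get_obs()['eef_pos'],get_calibration('scene')))
cv2.imwrite('pics/c12.png',cv2.resize(p[v-40:v+60,u-60:u+70,::-1],None,fx=5,fy=5,interpolation=cv2.INTER_CUBIC))
E
```

```text
(no output)
```

View pics/c12.png

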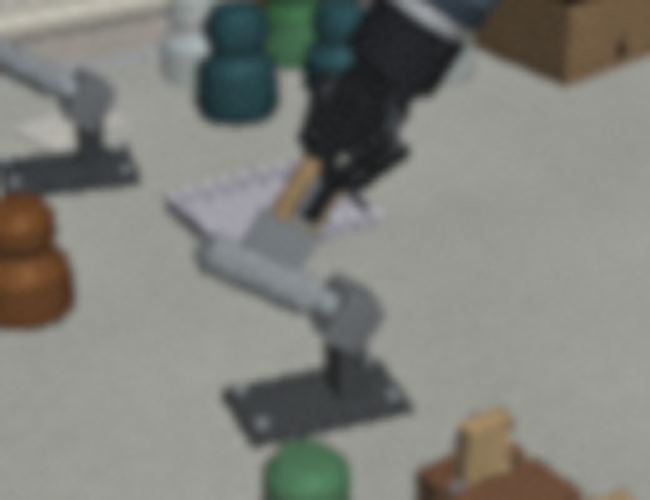

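View pics/s12.png

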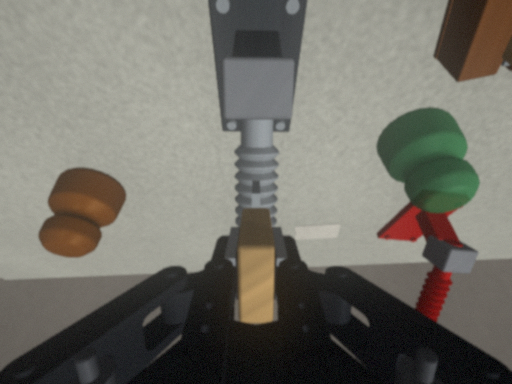

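The leaf slides 1:1 down a flank (s 8.1→6.6, dist 17.5→16.5 mm), which is how a leaf of the right pitch behaves. I follow it down.

```bash
python3 -m jog '[[[0.5,0,0.7],[0,0,0],0],[[0.7,-0.2,1],[0,-0.002,0],0],[[0.7,-0.2,1],[0,-0.002,0],0]]' >/dev/null
python3 -c "
from leaf import *
where()"
python3 -m jog '[[[0,0,0.6],[0,0,0],0],[[0,0,0.8],[0,0,0],0],[[0,0,0.8],[0,0,0],0]]' >/dev/null
python3 -c "
from leaf import *
where()"
```

```text
t 16.82 LEAF s 6.56 y 0.25 line dist 16.21 err [-0.05  0.04 -0.12] F [  4.3   0.7 -19.4] op 0.179
t 17.07 LEAF s 6.61 y 0.32 line dist 16.16 err [-0.06  0.06 -0.17] F [  7.9  -1.  -25.1] op 0.176
```

It has locked: a further 1 mm command gives only 0.05 mm, and it no longer slides along. It sits 2.9 mm deeper than leaf a's best. I hold it there.

```bash
python3 -m jog '[[[0.4,-0.3,0.8],[0,0,0.002],0],[[0.4,-0.3,0.8],[0,0,0.002],0],[[0.4,-0.3,0.8],[0,0,0.002],0],[[0.4,-0.3,0.8],[0,0,0.002],0],[[0.4,-0.3,0.8],[0,0,0.002],0],[[0.4,-0.3,0.8],[0,0,0.002],0]]' >/dev/null
python3 -c "
from leaf import *
where(); inhand('s13'); where()"
python3 -m jog '[[[0.2,0,0.8],[0,0,0],0],[[0.2,0,0.8],[0,0,0],0],[[0.2,0,0.8],[0,0,0],0],[[0.2,0,0.8],[0,0,0],0],[[0.2,0,0.8],[0,0,0],0],[[0.2,0,0.8],[0,0,0],0],[[0.2,0,0.8],[0,0,0],0],[[0.2,0,0.8],[0,0,0],0],[[0.2,0,0.8],[0,0,0],0],[[0.2,0,0.8],[0,0,0],0],[[0.2,0,0.8],[0,0,0],0],[[0.2,0,0.8],[0,0,0],0]]'
python3 - <<'E'
from leaf import *
where()
# independent: thread axis seen in this wrist picture against the leaf's plate, in tool frame
o=get_obs(); c=get_calibration('wrist'); r=rot()
T=r.inv().apply(cloud(np.load('pics/s13d.npy'),c).reshape(-1,3)-o['eef_pos'])*1000
T=T[np.isfinite(T).all(1)]
P=T[(abs(T[:,1])<25)&(T[:,2]>45)&(T[:,2]<95)&(T[:,0]>31)&(T[:,0]<60)]
from scipy.optimize import least_squares
def f(q,P): # axis nearly along tool x
    x=P[:,0]-40; return np.clip(np.hypot(P[:,1]-q[0]-q[1]*x,P[:,2]-q[2]-q[3]*x)-q[4],-4,4)
for _ in range(3):
    q=least_squares(f,[0,0,68,0,14.9],args=(P,),loss='soft_l1',bounds=([-9,-.2,50,-.2,14.7],[9,.2,90,.2,15.1])).x
    P=P[abs(f(q,P))<3]
print('axis in tool: y %.2f z %.2f r %.2f slope y %.3f z %.3f'%(q[0],q[2],q[4],q[1],q[3]),len(P))
E
```

```text
t 17.57 LEAF s 6.59 y 0.28 line dist 16.17 err [-0.08  0.04 -0.11] F [  5.8  -0.6 -23.2] op 0.182
tilt deg 0.18 grip centre in tool [ 0.56  0.   -4.75] width 38.7 y [-5.9  5.9]
t 17.62 LEAF s 6.42 y 0.25 line dist 16.23 err [-0.08  0.15 -0.11] F [  6.3   0.1 -23.1] op 0.18
time_s: 18.62
eef_pos: [0.5485, -0.0395, 0.1842]
eef_rot: [0.301, 0.051, 0.952, -0.016]
wrist_force: [-19.7, 1.1, 16.0]
opening: 0.183
t 18.62 LEAF s 6.44 y 0.32 line dist 16.24 err [-0.09  0.15 -0.16] F [  7.   -1.1 -24.4] op 0.183
axis in tool: y 0.42 z 66.23 r 14.70 slope y 0.003 z 0.200 1503
```

```bash
python3 - <<'E'
from leaf import *
o=get_obs(); c=get_calibration('wrist'); r=rot()
T=r.inv().apply(cloud(np.load('pics/s13d.npy'),c).reshape(-1,3)-o['eef_pos'])*1000
T=T[np.isfinite(T).all(1)]
for x in range(28,64,1):
    m=(abs(T[:,1]-.4)<3)&(abs(T[:,0]-x-.5)<.5)&(T[:,2]>30)&(T[:,2]<75)
    if m.sum()>2: print(x,m.sum(),np.percentile(T[m,2],[5,50,95]).round(1),end=' | ')
E
```

```text
28 18 [40.6 50.8 51.5] | 29 16 [50.6 52.3 52.8] | 30 13 [51.7 52.5 53.9] | 31 14 [52.7 53.3 53.8] | 32 9 [51.9 52.4 52.7] | 33 12 [50.6 51.3 52.1] | 34 9 [50.2 50.5 51.3] | 35 10 [48.3 49.8 50.7] | 36 17 [48.6 50.  51.1] | 37 16 [50.6 51.1 52.2] | 38 14 [50.6 52.1 53.2] | 39 15 [51.7 52.8 53.8] | 40 11 [52.6 53.3 54. ] | 41 16 [51.5 52.4 53.1] | 42 9 [50.4 51.5 51.9] | 43 9 [49.7 51.2 51.8] | 44 14 [49.3 50.  50.9] | 45 13 [48.6 49.7 50.6] | 46 18 [50.  51.1 51.9] | 47 17 [51.3 52.6 53.2] | 48 11 [52.  52.7 54.3] | 49 17 [53.2 54.2 55. ] | 50 12 [53.5 54.8 56. ] | 51 15 [53.9 54.4 55.4] | 52 12 [53.9 54.5 55.7] | 53 15 [53.9 54.6 55.4] | 54 11 [53.9 54.6 55.7] | 55 16 [53.5 54.7 55.4] | 56 14 [54.1 55.1 55.6] | 57 13 [53.6 54.5 55. ] | 58 15 [53.6 54.9 55.7] | 59 12 [53.5 54.7 56.2] | 60 15 [54.2 54.8 55.7] | 61 12 [52.7 54.3 55.3] | 62 18 [53.8 54.7 55.9] | 63 9 [54.5 54.7 55.1] |
```

This independent check in the tool frame agrees with full seating: crests lie at 49.8 mm and grooves at 53.6 mm, against 49.85 and 53.75 expected for a tooth line 17 mm from the axis. The leaf in the middle slot fits. Next is the tray: I measure it, then lift off.

```bash
python3 -m jog '[[[0,0,-20],[0,0,0],0],[[0,0,-50],[0,0,0],0],[[0,0,-80],[0,0,0],0],[[0,0,-90],[0,0,0],0]]'
cat >> leaf.py <<'E'
def tray(tip_h,along,al=40,yaw=5.5,C=(.4249,-.3432)):
    """TCP pose, leaf normal in tray x plane leaning back to robot; tips tip_h mm over floor, at 'along' mm on tray x"""
    th,g=load(); a=np.radians(al); ps=np.radians(yaw)
    h=np.array([np.cos(ps),np.sin(ps),0]); z=h*np.sin(a)-np.array([0,0,np.cos(a)]); x=np.array([-np.sin(ps),np.cos(ps),0])
    Rt=np.stack([x,np.cross(z,x),z],1)
    tip=np.array([C[0],C[1],.0045+tip_h/1000])+h*along/1000
    return tip-Rt@(g+np.array([0,0,58.5]))/1000,Rt
E
python3 - <<'E'
from leaf import *
np.set_printoptions(precision=4,suppress=True)
p,d=camera('top'); c=get_calibration('top'); W=cloud(d,c).reshape(-1,3); W=W[np.isfinite(W).all(1)]
W0=cloud(np.load('pics/top0.npy'),c).reshape(-1,3)
for w in (W,W0):
    K=w[(w[:,0]>.3)&(w[:,0]<.55)&(w[:,1]>-.44)&(w[:,1]<-.25)&(w[:,2]>.011)&(w[:,2]<.05)]
    print(len(K),cv2.minAreaRect((K[:,:2]*1000).astype(np.float32)),K[:,2].mean())
cv2.imwrite('pics/t14.png',cv2.resize(p[140:280,120:400,::-1],None,fx=2.8,fy=2.8,interpolation=cv2.INTER_CUBIC))
inhand('s14')
E
```

```text
time_s: 18.95
eef_pos: [0.4973, -0.0342, 0.2615]
eef_rot: [0.303, 0.051, 0.952, -0.017]
wrist_force: [0.1, -0.3, -0.2]
opening: 0.176
256 ((425.4124450683594, -343.62481689453125), (233.60304260253906, 185.35342407226562), 0.40867623686790466) 0.017451273638310557
273 ((420.16845703125, -336.6974182128906), (148.8021240234375, 250.09414672851562), 84.36542510986328) 0.01776885591046955
tilt deg -0.29 grip centre in tool [ 0.42  0.   -4.68] width 38.8 y [-5.8  5.9]
```

View pics/t14.png

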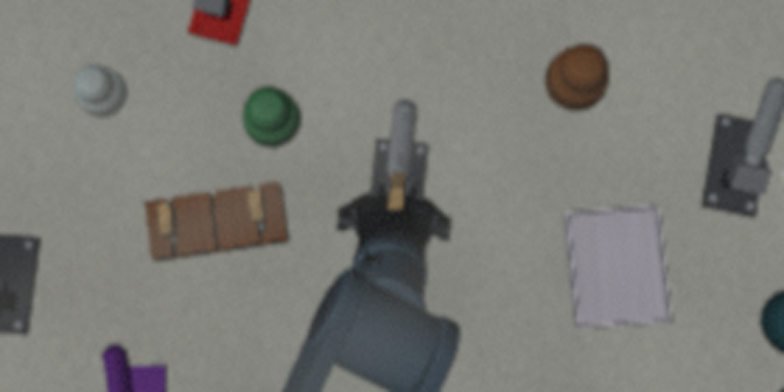

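```bash
python3 - <<'E'
from leaf import *
print(tray(60,35)[0]); print(togo(*tray(60,35)))
o=get_obs(); print(o['q'])
E
```

```text
[ 0.42534499 -0.34357903  0.10572679]
(array([ 121.9, -314.8,  104.4]), array([-0.1591,  0.0347,  1.4078]), 'rows>=', np.float64(11.340536910050234))
[-0.41991552 -0.42191029  2.22927333  0.25953677  0.75687689 -2.02012278]
```

```bash
python3 -m jog '[[[20,-60,0],[-0.02,0,0.12],0],[[40,-110,20],[-0.04,0.01,0.24],0],[[60,-150,40],[-0.05,0.01,0.36],0],[[122,-315,104],[-0.159,0.035,1.408],0],[[122,-315,104],[-0.159,0.035,1.408],0],[[122,-315,104],[-0.159,0.035,1.408],0],[[122,-315,104],[-0.159,0.035,1.408],0],[[122,-315,104],[-0.159,0.035,1.408],0],[[122,-315,104],[-0.159,0.035,1.408],0],[[122,-315,104],[-0.159,0.035,1.408],0],[[122,-315,104],[-0.159,0.035,1.408],0],[[122,-315,104],[-0.159,0.035,1.408],0],[[122,-315,104],[-0.159,0.035,1.408],0],[[122,-315,104],[-0.159,0.035,1.408],0],[[122,-315,104],[-0.159,0.035,1.408],0]]'
python3 - <<'E'
from leaf import *
print(togo(*tray(2,35))); print(get_obs()['q'])
for n in ('wrist','scene'):
    p,d=camera(n); cv2.imwrite(f'pics/{n}15.png',p[:,:,::-1])
E
```

```text
time_s: 20.3
eef_pos: [0.425, -0.3436, 0.1053]
eef_rot: [0.23, 0.631, 0.696, 0.253]
wrist_force: [0.3, 0.0, -2.0]
opening: 0.184
(array([ -0. , -36.7,  44.4]), array([-0.0011, -0.0006,  0.0011]), 'rows>=', np.float64(1.3809337649315143))
[-1.28296728  0.19206458  2.10151872  0.9056098   0.92908203 -1.97602728]
```

View pics/wrist15.png

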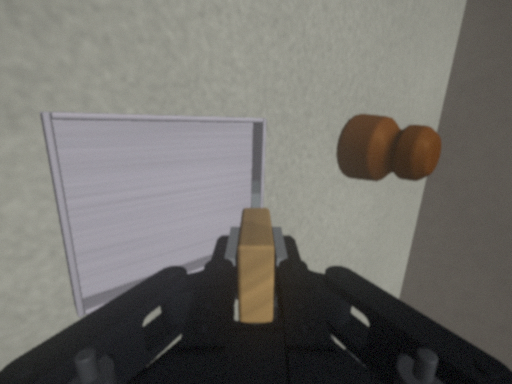

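View pics/scene15.png

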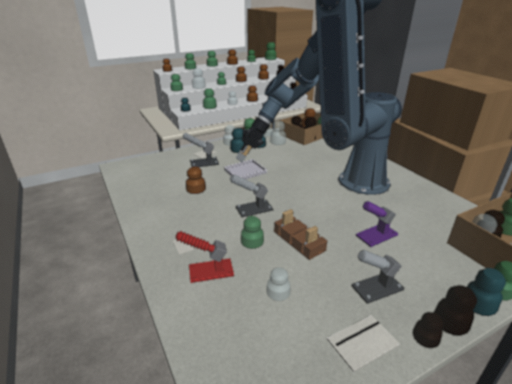

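```bash
python3 - <<'E'
from leaf import *
c=get_calibration('wrist'); p,d=camera('wrist'); W=cloud(d,c)
for n,(u,v) in dict(farleft=(46,116),rightfar=(262,121),mid=(150,200),bl=(80,308)).items(): print(n,pt(W,u,v,1).round(4))
print(proj(tray(2,35)[0]+tray(2,35)[1]@np.array([0,0,.054]),c))
E
```

```text
farleft [ 0.3463 -0.28    0.0198]
rightfar [ 0.4996 -0.2715  0.0191]
mid [ 0.4054 -0.3377  0.0034]
bl [ 0.3536 -0.401   0.0191]
[np.float64(213.4434710710229), np.float64(196.59419943887767)]
```

The tip's landing point projects to (213,197), well inside the tray (50–260). Lower and let go gently.

```bash
python3 -m jog '[[[0,-18,22],[0,0,0],0],[[0,-30,36],[0,0,0],0],[[0,-36,43.6],[0,0,0],0],[[0,-36,43.6],[0,0,0],0],[[0,-36,43.6],[0,0,0],0]]'
python3 - <<'E'
from leaf import *
print(togo(*tray(0,35)))
p,d=camera('scene'); cv2.imwrite('pics/c16.png',cv2.resize(p[110:210,180:310,::-1],None,fx=5,fy=5,interpolation=cv2.INTER_CUBIC))
E
```

```text
time_s: 20.87
eef_pos: [0.4257, -0.3435, 0.0495]
eef_rot: [0.23, 0.632, 0.696, 0.253]
wrist_force: [0.3, -0.4, -0.4]
opening: 0.18
(array([-0.1, -2.7,  2.6]), array([-0.0004, -0.0009,  0.0007]), 'rows>=', np.float64(0.09136039778848523))
```

View pics/c16.png

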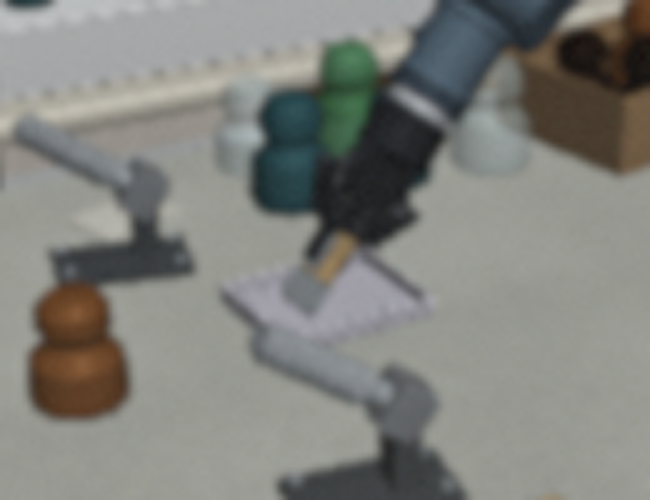

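```bash
python3 -m jog '[[[0,-2,2.2],[0,0,0],0],[[0,-2,2.2],[0,0,0],0],[[0,-2,2.2],[0,0,0],0.25],[[0,-2,2.2],[0,0,0],0.3],[[0,-2,2.2],[0,0,0],0.35],[[0,-2,2.2],[0,0,0],0.4],[[0,-2,2.2],[0,0,0],0.4],[[0,-2,-10],[0,0,0],0.4],[[0,-2,-25],[0,0,0],0.4],[[0,-2,-45],[0,0,0],0.4],[[0,-2,-75],[0,0,0],0.4],[[0,-2,-110],[0,0,0],0.4],[[0,-2,-110],[0,0,0],0.4]]'
python3 - <<'E'
from leaf import *
p,d=camera('wrist'); cv2.imwrite('pics/w17.png',p[:,:,::-1])
p,d=camera('scene'); cv2.imwrite('pics/c17.png',cv2.resize(p[110:210,180:310,::-1],None,fx=5,fy=5,interpolation=cv2.INTER_CUBIC))
E
```

```text
time_s: 22.0
eef_pos: [0.3525, -0.3542, 0.1373]
eef_rot: [0.233, 0.631, 0.696, 0.25]
wrist_force: [-0.5, -1.5, 0.0]
opening: 0.397
```

View pics/c17.png

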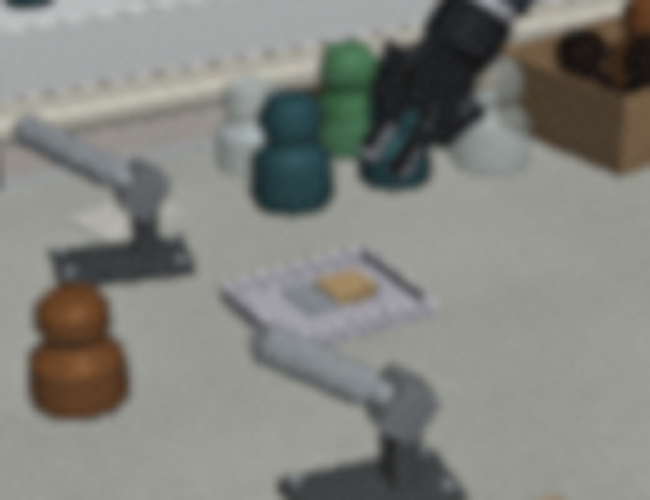

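View pics/w17.png

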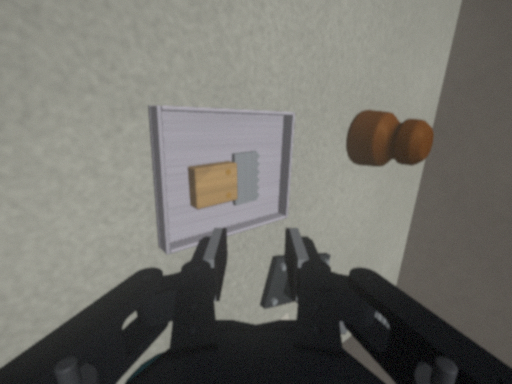

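The leaf lies flat in the tray (scene crop (330,290), wrist (225,180)), with its teeth in view. Last check: teeth count and the whole scene.

```bash
python3 - <<'E'
from leaf import *
p=cv2.imread('pics/w17.png'); a=cv2.resize(p[140:215,180:280],None,fx=4.5,fy=4.5,interpolation=cv2.INTER_CUBIC)
t,_=camera('top'); b=cv2.resize(t[140:270,120:380,::-1],None,fx=2.6,fy=2.6,interpolation=cv2.INTER_CUBIC)
b=b[:338]; a=a[:250]; H=np.zeros((a.shape[0]+b.shape[0],max(a.shape[1],b.shape[1]),3),np.uint8); H[:a.shape[0],:a.shape[1]]=a; H[a.shape[0]:,:b.shape[1]]=b
cv2.imwrite('pics/fin.png',H)
E
```

View pics/fin.png

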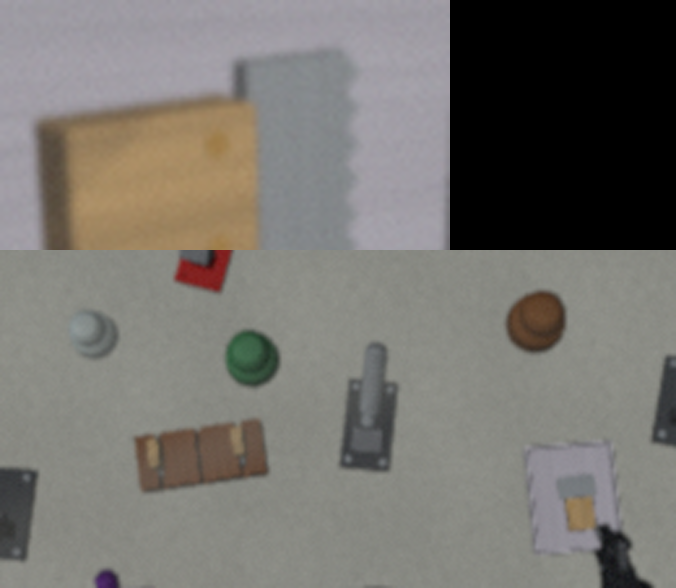

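```bash
python3 - <<'E'
import cv2
p=cv2.imread('pics/w17.png'); cv2.imwrite('pics/teeth.png',cv2.resize(p[145:210,225:265],None,fx=9,fy=9,interpolation=cv2.INTER_CUBIC))
E
```

```text
(no output)
```

View pics/teeth.png

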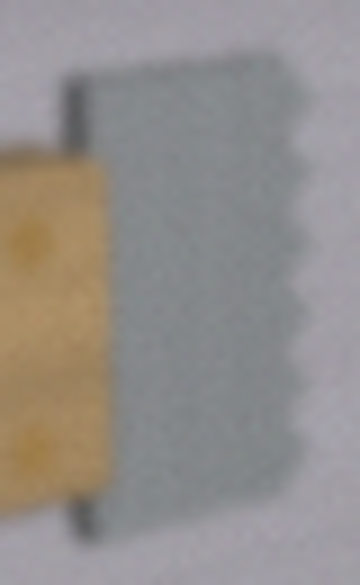

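Six teeth (at y ≈ 95, 165, 240, 310, 385, 450), so this is the 9 mm leaf. The other two leaves hang in slots, and the insulators are where they were. Handing in.

```bash
python3 -c "
from bench import *
o=get_obs(); print(o['time_s'],o['wrist_force']); print(hand_in())"
```

```text
22.15 [-0.17515106 -0.91578134 -0.13947538]
the job is handed in; nothing more can be done
None
```

The leaf from the middle slot fits the middle pin. It now lies flat in the tray, and the job was handed in at 22.15 s.

- **Leaf that did not fit:** I tried the leaf from the slot at y = -60 first. At its closest it stood about 2.1 to 2.5 mm proud, nearly unchanged over 6 mm along the axis. It went back into its slot and hung upright when I looked.
- **Leaf that fits:** The middle leaf slid down a flank 1 mm for each mm along the axis and locked. I held it there for over 1 s at about 24 N. The third leaf was never moved.
- **Last checks:** The leaf in the tray shows 6 teeth, so 9 mm pitch, and the pin's crests measured 9.0 mm apart. By eye in the top view, the insulators stand where they stood, and the gripper touches nothing.
- **What disagreed:** The measured seating depth came out 16.2 mm from the axis where 17 mm was expected, within the stated calibration error. A second measurement in the tool's own frame matched full seating. The first presses on the wrong leaf, at up to 45 N at the wrist, also shifted and tilted it in the jaws by about 1 mm and 3°. I re-squared it and repeated those readings more gently.

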